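# Change over from hand stamps to the embossing roller

### The arm

A 7-joint arm with a two-finger parallel gripper is mounted at the origin on the work surface. World frame = base frame: x ahead of the robot, y to its left, z up, the work surface at z = 0. Lengths are in m, angles in rad, forces in N, time in s.
With the tool pointing down it reaches from about 0.4 to 0.875 m from the base axis. Payload 6.5 kg.
Tool frame: the origin (TCP) lies midway between the tips of the shut fingers; the grasp point (between the pads) lies 19 mm behind it; x points along the fingers, z is the direction in which the jaws open and shut, and the axes are right-handed (so a half turn about x gives the same grasp; the last joint's range is limited). The gripper opens to 88 mm and grips with 3 to 60 N. Pads are 18 mm wide; open, the fingers measure 123 mm over their backs; the gripper's body (75 mm by 187 mm) begins 45 mm behind the grasp point.
Start: joints at [-1.364, 0.536, -0.004, 1.538, 0.003, 1.067, -0.071], TCP at [0.175, 0.626, 0.239] pointing down, gripper open.
Joint ranges: [-2.7, 2.7], [-0.37, 2.16], [-1.27, 1.26], [0.24, 2.4], [-1.31, 4.45], [0.19, 1.91], [-2.76, 2.76]. Speed limits (rad/s): [2.39, 2.39, 3.14, 3.14, 3.14, 3.14, 3.14].

### API

Orientations are given as a unit quaternion [w, x, y, z].
In Python, from bench import env, eyes, nets gives the robot as it stands.
- The arm moves only by the shell command python3 -m jog 'ROWS' [FORCE]. ROWS is JSON, a list of rows, each an object with "fingers": the opening, from 0 (shut) to 1 (fully open); "slide": the shift along the tool's x, y, z in mm, a list of three; "dr": the turn, a rotation vector about the tool's x, y, z in degrees, a list of three. A call has 1 to 8 rows; each row is the pose to reach, as a shift and turn from the pose commanded when the call began, along the tool's axes at that moment; what a row does not reach only later rows make up. A row lasts 1/8 s, in which the tool goes at most 62.5 mm and 10.7 degrees, less where a joint would pass 70% of its speed; a pose out of reach is approached as far as the arm can. A call with a gripper value outside its range is refused whole. The fingers move at their own pace and stop on an object; FORCE is the grip in N (left out, the last holds). Time passes only in rows, so rows that repeat a pose let the fingers close. It gives the time, the measured TCP pose, the force and the opening at its end, in the units of the state.
- env.read_state(): the state, without advancing time (a new reading comes with each control period).
- eyes.read_camera(name): name is "scene" or "top"; returns (picture, depth): 384x512x3 uint8, red, green, blue; 384x512 float32, m along the optical axis (not along the pixel's ray), 0 where there is no reading.
- eyes.camera_info(name): a dict with "fovy" (degrees; the focal length in pixels is half the picture's height over the tangent of half this angle, whatever the lens; pixels are square), "cx", "cy" (the principal point, pixels), "extrinsics" (4x4, takes a point from world to camera coordinates). Camera axes: x right, y up, looking along -z (the intrinsics and any distortion apply to the point x, -y, -z); pixel columns grow to the right and rows downward; lengths in m; the calibration is good to about 2 mm. A picture is of the moment at which its call begins. camera_info takes no time and is no camera call.
- env.hand_in(): hands the job in, once; it reports no verdict.
Trained networks look in the newest picture that a camera, given by its name, has taken for a name from the list of things; names that differ only in an ending like _2 or _b are one class to them, and where a whole thing is asked for, a point or a joint stands for the part that bears it (a point fixed in the world has none). Each returns a list of dicts, best first, with "score" (0 to 1); they miss things now and then, are a little off and sometimes report something else, mostly with a low value. They report only what shows in the picture. A call takes as long as a camera call.
- nets.look_for(camera, query): "location" ([x, y, z] in m, in world coordinates, good to about 4 mm: the middle of the surface that is visible of it).
- nets.spot_point(camera, query): "location" ([x, y, z] in m, in world coordinates, good to about 4 mm: a listed point, or the origin of a listed thing).
The state is a dict: "t": time; "joint_pos": joint angles; "qd": joint speeds; "joint_torque": joint torques, N m; "ee_pos": TCP position; "tool_rot": TCP orientation; "force": force on the tool from outside, world axes, zero at the start; "ft_torque": the same for the moment, N m; "grip_width": finger opening in m.
Only numpy, scipy, OpenCV 4.12 (cv2) and the standard library are available. Lean on these libraries where they do the work, as an engineer would, in place of code of your own. Each camera call takes 0.05 s, during which the arm holds its last target. There are 200 camera calls.

### The job

We are changing from hand stamping to the biscuit embosser. Fit the embossing roller between the machine's two cones and slide the tailstock up until the roller is held fully home on both, clear of the rests, then press the start button fully down and let it spring back, leaving the roller in place. Put all the hand stamps that are out into the steel tin: lower each one gently until it touches what is already in there before letting go, do not drop them, and leave the loaf, jar and mug alone.

Things in the scene. Friction and masses are not known exactly. Their poses are not given: they have to be found in the camera images.
- machine: White bench biscuit embosser, fixed. Origin: on the bench under the middle of the roller's working place; x runs along the roller's axis line from tailstock to headstock, z up. Bed 440 x 100 mm (x -240 to 200), 30 mm high; headstock block at x 105 to 205, 130 mm high. A console with the start button stands beside the bed (x -5 to 65, y -50 to -101, 45 mm high).
- head_seat (a point): On the headstock cone's axis, 80 mm above the bench: where the centre of the roller's end face is when that end is fully home. The fixed steel cone points to the machine's -x: 20 mm long, 32 mm thick at its root, 8 mm at its tip, which lies 13 mm from this point towards the tailstock.
- rests (a point): Above the machine's origin, 76 mm over the bench: axis of a roller lying in the two V rests (one at x -51 to -39, one at x 20 to 51 mm; arms end 8 mm below this axis, 20 mm to each side). That is 4 mm below the cones' axis: pushing the tailstock up slides the roller along the rests onto the headstock cone, and both cones lift it off the rests.
- tail_seat (a point): The same point on the sliding tailstock's cone; it moves with the tailstock.
- tail_grip (a point): On the upright black post (18 mm thick, round) on top of the tailstock, at 138 mm above the bench, the height to take it; the post runs from 105 to 157 mm above the bench. The tailstock block below is 50 mm long (x) and 80 mm wide; its cone's tip is 68 mm ahead (+x) of the post.
- tail (a joint): Tailstock slide, m: 0 = pushed fully towards the headstock, 0.09 = drawn fully back along the machine's -x. It stays where it is left (friction about 5 N, and more the faster it is moved). It reads about 0.009 with the roller fully home between the cones; with the roller laid in clear of the headstock cone it must first be at about 0.06 or more. It can start anywhere, and may have to be drawn back.
- start (a joint): Start button, m: 0 = up, 0.006 = fully down; a spring returns it; about 5 N hold it fully down.
- start_top (a point): Centre of the top face of the black start button (28 mm across), pressed straight down.
- roller: Wooden embossing roller, 160 mm long, 38 mm thick, 220 g. Origin at its centre, x along its axis; the two ends are alike. Each end has a bore 22 mm deep, about 24 mm across, for the cones. It starts lying in two V rests of the board.
- roller_a (a point): Centre of one end face of the roller (80 mm along its +x).
- roller_b (a point): Centre of its other end face (80 mm along its -x).
- board: Plywood board 250 x 240 mm (x, y), 12 mm thick, fixed. Origin under its centre. Two wooden V rests at x -45 and 45 on the line y = -75 mm carry the roller with its axis along the board's x, 44 mm above the bench; the stamps stand on the rest of the board.
- tin: Open steel tin, fixed, opaque, outside 250 x 200 mm (x, y), 85 mm high, walls 4 mm. Origin under its centre. It is already part filled with flat paper liners: the level top of the fill lies anywhere from about 8 to 50 mm above the bench (not told); it does not give way.
- stamp1: Wooden hand stamp (may be absent), 90 g: a disc 52 mm across and 18 mm thick with an upright round handle 22 mm thick (knob 26 mm) above it, 72 mm high in all. Origin: centre of its underside, z up along the handle. All stamps are alike.
- stamp2: Wooden hand stamp (may be absent), 90 g: a disc 52 mm across and 18 mm thick with an upright round handle 22 mm thick (knob 26 mm) above it, 72 mm high in all. Origin: centre of its underside, z up along the handle.
- stamp3: Wooden hand stamp (may be absent), 90 g: a disc 52 mm across and 18 mm thick with an upright round handle 22 mm thick (knob 26 mm) above it, 72 mm high in all. Origin: centre of its underside, z up along the handle.
- stamp4: Wooden hand stamp (may be absent), 90 g: a disc 52 mm across and 18 mm thick with an upright round handle 22 mm thick (knob 26 mm) above it, 72 mm high in all. Origin: centre of its underside, z up along the handle.
- stamp5: Wooden hand stamp (may be absent), 90 g: a disc 52 mm across and 18 mm thick with an upright round handle 22 mm thick (knob 26 mm) above it, 72 mm high in all. Origin: centre of its underside, z up along the handle.
- loaf: Round loaf, 144 mm across, 62 mm high. Bystander. Origin under its centre.
- jar: Amber glass jar, 72 mm across, 110 mm high. Bystander. Origin under its centre.
- mug: White mug, 80 mm across, 90 mm high. Bystander. Origin under its centre.

How it is judged:
By the outcome, as a careful person would: the job done as asked, in the order asked, and still so for the second after the job is handed in, with the robot touching nothing.
Of stamp1, stamp2, stamp3, stamp4, stamp5 only 3 to 5 are there at a start; the rules pass over those that are not, and their reading is None.
At some moment in a run one of stamp1, stamp2, stamp3, stamp4, stamp5 may be knocked a few centimetres aside while the robot is not near it.
It also fails if it takes over 210 s, if anything falls off the work surface, if the arm or the gripper's body presses on something with over 40 N, if the wrist force passes 120 N, or if a joint passes its speed limit or range.

## Working session

There is one attempt and no reset: what is moved stays moved. The work goes in short steps, Python scripts to look and compute and a shell command to move; the robot and the scene stay as the last step left them, time stands still between calls to the robot, and variables do not carry over. Pictures are saved under pics/ and viewed, about 12 in all and at most 16, crops included, and the job is handed in when it is done.

```bash
ls; mkdir -p pics; python3 - <<'E'
from bench import env,eyes,nets
import cv2
s=env.read_state();print(s)
for c in("scene","top"):
    p,d=eyes.read_camera(c);cv2.imwrite(f"pics/{c}0.png",p[:,:,::-1])
    i=eyes.camera_info(c);print(c,i)
    for q in ["machine","head_seat","rests","tail_seat","tail_grip","start_top","roller","roller_a","board","tin","stamp1","loaf","jar","mug"]:
        r=nets.spot_point(c,q)
        print(q,[(round(x["score"],2),[round(float(v),3) for v in x["location"]]) for x in r[:7]])
E
```

```text
pics
{'t': 0.0, 'joint_pos': array([-1.36419926,  0.53717718, -0.00445042,  1.5388221 ,  0.00261042,
        1.06726348, -0.07118905]), 'qd': array([-0.00157794, -0.00022315,  0.00012893,  0.00186318,  0.00137126,
       -0.00167424,  0.00071365]), 'joint_torque': array([-7.95534646e-06, -5.70991588e+01,  9.91268791e-01, -2.51594889e+01,
       -5.61066612e-02,  1.80051522e-02,  1.38717714e-04]), 'ee_pos': array([0.1749804 , 0.62540011, 0.23785171]), 'tool_rot': array([ 0.56288228, -0.42778547,  0.56376359,  0.42700555]), 'force': array([-0.20408969, -0.34659679,  0.36255511]), 'ft_torque': array([-5.10159756e-02,  1.21062345e-03,  2.00638136e-05]), 'grip_width': 0.08819206209846443}
scene {'fovy': 43.155833219073905, 'cx': 261.8779430469209, 'cy': 200.0567177344355, 'extrinsics': array([[ 0.53033303,  0.84760082, -0.01788123, -0.35915126],
       [-0.49313226,  0.32556576,  0.80673881,  0.19004917],
       [ 0.68961399, -0.41902243,  0.59063758, -1.84728669],
       [ 0.        ,  0.        ,  0.        ,  1.        ]])}
machine [(0.79, [0.609, 0.015, -0.004])]
head_seat [(0.72, [0.
[... 1968 characters left out ...]
.68, [0.749, -0.213, 0.001])]
roller_a [(0.86, [0.592, -0.359, 0.048]), (0.85, [0.513, -0.366, 0.042]), (0.74, [0.433, -0.364, 0.046]), (0.68, [0.749, -0.213, 0.001])]
board [(0.73, [0.509, -0.289, 0.002]), (0.55, [0.37, 0.478, 0.003])]
tin [(0.62, [0.512, 0.276, -0.001]), (0.51, [0.438, -0.286, 0.012])]
stamp1 [(0.72, [0.469, -0.213, 0.011]), (0.61, [0.551, -0.215, 0.011]), (0.54, [0.508, -0.29, 0.013]), (0.54, [0.44, -0.288, 0.014]), (0.41, [0.75, -0.212, 0.0]), (0.4, [0.434, -0.364, 0.047])]
loaf [(0.86, [0.761, 0.239, 0.0]), (0.48, [0.49, 0.011, 0.077])]
jar [(0.66, [0.748, -0.214, -0.001]), (0.47, [0.438, -0.289, 0.017]), (0.18, [0.504, -0.289, 0.017])]
mug [(0.86, [0.37, 0.476, -0.0])]
```

View pics/scene0.png

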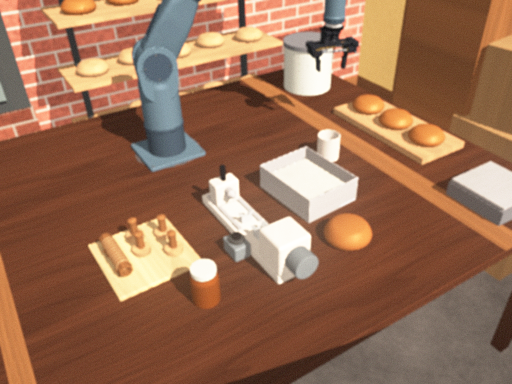

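View pics/top0.png

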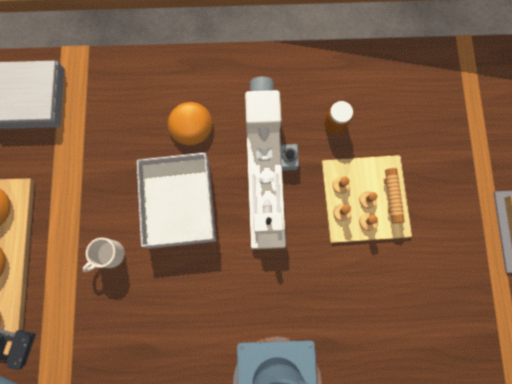

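The scene shows four stamps on the board at about (135–172, 225–245) and the roller at (115, 255). The tailstock post is at (222, 172), with the tin, loaf, jar and mug clear of it. The top view agrees. I'll draw the tailstock back first.

```bash
cat > h.py <<'E'
import numpy as np, sys
from scipy.spatial.transform import Rotation as R
from bench import env
def plan(pos, yaw):
    """TCP target, jaw axis at yaw (deg, world, mod 180), tool down -> slide mm, dr deg"""
    s=env.read_state(); q=s["tool_rot"]; C=R.from_quat([q[1],q[2],q[3],q[0]])
    best=None
    for y in (yaw,yaw+180):
        a=np.radians(y); x=np.array([0,0,-1.]); z=np.array([np.cos(a),np.sin(a),0]); T=R.from_matrix(np.c_[x,np.cross(z,x),z])
        dr=(C.inv()*T).as_rotvec(degrees=True)
        if best is None or np.linalg.norm(dr)<np.linalg.norm(best): best=dr
    d=C.inv().apply(np.array(pos)-s["ee_pos"])*1000
    print("slide",d.round(1),"dr",best.round(1),"rows",np.linalg.norm(d)/62.5,np.linalg.norm(best)/10.7)
    print("axes xyz",C.as_matrix().T.round(3).tolist(),"q7",s["joint_pos"].round(2),"F",s["force"].round(1),"w",round(s["grip_width"],4),"pos",s["ee_pos"].round(4),"t",s["t"])
if __name__=="__main__": a=list(map(float,sys.argv[1:])); plan(a[:3],a[3])
E
python3 h.py 0.437 0.0135 0.25 0
python3 - <<'E'
# refine: depth cloud checks
from bench import env,eyes
import numpy as np
for c in("scene","top"):
    p,d=eyes.read_camera(c);i=eyes.camera_info(c)
    f=192/np.tan(np.radians(i["fovy"]/2));v,u=np.mgrid[:384,:512]
    X=np.stack([(u-i["cx"])/f*d,-(v-i["cy"])/f*d,-d,np.ones_like(d)],-1)@np.linalg.inv(i["extrinsics"]).T
    X=X[...,:3];ok=d>0
    def box(n,lo,hi):
        m=ok&np.all((X>lo)&(X<hi),-1);P=X[m]
        print(c,n,len(P),P.mean(0).round(4) if len(P) else "", P.min(0).round(3),P.max(0).round(3))
        return P
    box("post",[.40,-.03,.115],[.48,.06,.17])
    P=box("roller",[.40,-.42,.045],[.63,-.325,.075])
    if len(P): 
        t=np.polyfit(P[:,0],P[:,1],1);print("roller line",t,"y@.511",np.polyval(t,.511), "deg",np.degrees(np.arctan(t[0])))
    P=box("headtop",[.69,-.08,.115],[.84,.1,.14])
    box("button",[.61,-.09,.055],[.67,-.035,.09])
    box("tinfloor",[.42,.21,.0],[.60,.34,.06])
    for s in ([.506,-.292],[.44,-.287],[.552,-.214],[.468,-.212]): box("knob",[s[0]-.025,s[1]-.025,.065],[s[0]+.025,s[1]+.025,.1])
E
```

```text
slide [ -11.3 -417.2 -519.3] dr [74.4  0.  -0. ] rows 10.659429330115193 6.950685285851258
axes xyz [[0.0, 0.0, -1.0], [-0.963, 0.269, -0.0], [0.269, 0.963, 0.0]] q7 [-1.36  0.54 -0.    1.54  0.    1.07 -0.07] F [ 0.3 -0.3 -0.1] w 0.0884 pos [0.1751 0.626  0.2387] t 1.5
scene post 76 [0.4423 0.0079 0.1388] [ 0.431 -0.     0.115] [0.45  0.018 0.159]
scene roller 569 [ 0.5192 -0.3675  0.057 ] [ 0.428 -0.386  0.045] [ 0.595 -0.345  0.066]
roller line [ 0.04264614 -0.38962533] y@.511 -0.36783315131661143 deg 2.441964361131988
scene headtop 1104 [0.776  0.0076 0.1267] [ 0.718 -0.038  0.115] [0.837 0.062 0.133]
scene button 100 [ 0.6477 -0.0657  0.0616] [ 0.63  -0.083  0.055] [ 0.667 -0.045  0.07 ]
scene tinfloor 1104 [0.5084 0.2767 0.0406] [0.42  0.211 0.034] [0.599 0.34  0.047]
scene knob 73 [ 0.5107 -0.2938  0.0775] [ 0.493 -0.305  0.065] [ 0.52  -0.281  0.087]
scene knob 64 [ 0.4443 -0.2888  0.0771] [ 0.431 -0.3    0.066] [ 0.452 -0.276  0.085]
scene knob 73 [ 0.5573 -0.2177  0.0777] [ 0.54  -0.229  0.065] [ 0.567 -0.204  0.086]
scene knob 65 [ 0.4756 -0.2145  0.0773] [ 0.458 -0.226  0
[... 164 characters left out ...]
45] [ 0.593 -0.34   0.071]
roller line [ 0.03903113 -0.37795453] y@.511 -0.3580096218571562 deg 2.235184391165754
top headtop 1199 [0.7664 0.0176 0.1303] [ 0.716 -0.033  0.115] [0.84  0.067 0.14 ]
top button 160 [ 0.6428 -0.0581  0.0628] [ 0.622 -0.08   0.055] [ 0.666 -0.038  0.075]
top tinfloor 2687 [0.5087 0.2747 0.0442] [0.42  0.21  0.035] [0.6   0.34  0.052]
top knob 69 [ 0.5058 -0.2876  0.0832] [ 0.494 -0.301  0.068] [ 0.517 -0.276  0.093]
top knob 72 [ 0.4397 -0.2828  0.083 ] [ 0.428 -0.297  0.067] [ 0.451 -0.272  0.09 ]
top knob 66 [ 0.5534 -0.2109  0.0838] [ 0.542 -0.224  0.065] [ 0.567 -0.2    0.09 ]
top knob 68 [ 0.471  -0.2077  0.0836] [ 0.459 -0.22   0.067] [ 0.485 -0.196  0.091]
```

```bash
python3 -m jog '[{"fingers":1,"slide":[0,-208,-260],"dr":[37,0,0]},{"fingers":1,"slide":[0,-208,-260],"dr":[37,0,0]},{"fingers":1,"slide":[0,-417,-519],"dr":[74.4,0,0]},{"fingers":1,"slide":[0,-417,-519],"dr":[74.4,0,0]},{"fingers":1,"slide":[0,-417,-519],"dr":[74.4,0,0]},{"fingers":1,"slide":[0,-417,-519],"dr":[74.4,0,0]},{"fingers":1,"slide":[0,-417,-519],"dr":[74.4,0,0]},{"fingers":1,"slide":[0,-417,-519],"dr":[74.4,0,0]}]' 20; python3 h.py 0.437 0.0135 0.25 0.3
```

```text
t: 2.6
ee_pos: [0.3723, 0.1646, 0.2392]
tool_rot: [0.707, 0.001, 0.707, -0.0]
force: [1.2, -0.1, 0.9]
grip_width: 0.0881
slide [ -10.9 -150.9   65. ] dr [-0.4  0.1 -0.1] rows 2.6350228619623026 0.03994802687534414
axes xyz [[0.001, 0.001, -1.0], [0.002, 1.0, 0.001], [1.0, -0.002, 0.001]] q7 [-0.95  0.11  0.46  2.16 -0.06  0.88 -0.45] F [ 1.2 -0.1  0.9] w 0.0881 pos [0.3723 0.1646 0.2392] t 2.6
```

```bash
python3 -m jog '[{"fingers":1,"slide":[0,-151,65],"dr":[0,0,0]},{"fingers":1,"slide":[0,-151,65],"dr":[0,0,0]},{"fingers":1,"slide":[0,-151,65],"dr":[0,0,0]},{"fingers":1,"slide":[0,-151,65],"dr":[0,0,0]},{"fingers":1,"slide":[60,-151,65],"dr":[0,0,0]},{"fingers":1,"slide":[95,-151,65],"dr":[0,0,0]},{"fingers":1,"slide":[120,-151,65],"dr":[0,0,0]},{"fingers":1,"slide":[120,-151,65],"dr":[0,0,0]}]' 20; python3 h.py 0.437 0.0135 0.119 0.3
```

```text
t: 3.6
ee_pos: [0.4351, 0.016, 0.1176]
tool_rot: [0.706, -0.0, 0.708, 0.0]
force: [-1.0, -0.2, 1.0]
grip_width: 0.0883
slide [-1.4 -2.5  1.9] dr [-0.2 -0.2  0. ] rows 0.055789998339589204 0.030564886054198208
axes xyz [[-0.004, -0.0, -1.0], [-0.001, 1.0, -0.0], [1.0, 0.001, -0.004]] q7 [-0.55  0.42  0.5   2.2  -0.35  0.61  0.2 ] F [-1.  -0.2  1. ] w 0.0883 pos [0.4351 0.016  0.1176] t 3.6
```

```bash
python3 -m jog '[{"fingers":0,"slide":[0,0,0],"dr":[0,0,0]},{"fingers":0,"slide":[0,0,0],"dr":[0,0,0]},{"fingers":0,"slide":[0,0,0],"dr":[0,0,0]},{"fingers":0,"slide":[0,0,0],"dr":[0,0,0]},{"fingers":0,"slide":[0,0,0],"dr":[0,0,0]},{"fingers":0,"slide":[0,0,0],"dr":[0,0,0]}]' 20; python3 h.py 0.409 0.0135 0.119 0.3
```

```text
t: 4.35
ee_pos: [0.4366, 0.0152, 0.1187]
tool_rot: [0.707, 0.0, 0.707, -0.0]
force: [-0.1, -0.0, -0.2]
grip_width: 0.0301
slide [ -0.3  -1.7 -27.6] dr [-0.3  0.  -0. ] rows 0.44186404156780545 0.030981759815092148
axes xyz [[0.0, 0.0, -1.0], [0.001, 1.0, 0.0], [1.0, -0.001, 0.0]] q7 [-0.55  0.42  0.5   2.2  -0.35  0.6   0.2 ] F [-0.1 -0.  -0.2] w 0.0301 pos [0.4366 0.0152 0.1187] t 4.35
```

Not shut yet; I'll close the fingers then draw slowly.

```bash
python3 -m jog '[{"fingers":0,"slide":[0,0,0],"dr":[0,0,0]},{"fingers":0,"slide":[0,0,0],"dr":[0,0,0]},{"fingers":0,"slide":[0,0,-4],"dr":[0,0,0]},{"fingers":0,"slide":[0,0,-9],"dr":[0,0,0]},{"fingers":0,"slide":[0,0,-14],"dr":[0,0,0]},{"fingers":0,"slide":[0,0,-19],"dr":[0,0,0]},{"fingers":0,"slide":[0,0,-24],"dr":[0,0,0]},{"fingers":0,"slide":[0,0,-29],"dr":[0,0,0]}]' 20;  python3 -m jog '[{"fingers":0,"slide":[0,0,0],"dr":[0,0,0]},{"fingers":0,"slide":[0,0,0],"dr":[0,0,0]},{"fingers":0,"slide":[0,0,0],"dr":[0,0,0]}]'
```

```text
t: 5.35
ee_pos: [0.409, 0.0149, 0.1188]
tool_rot: [0.708, -0.0, 0.706, -0.001]
force: [6.0, -0.9, -9.6]
grip_width: 0.0175
t: 5.72
ee_pos: [0.4081, 0.0149, 0.1188]
tool_rot: [0.707, 0.0, 0.707, -0.0]
force: [5.5, -1.6, -7.6]
grip_width: 0.0173
```

```bash
python3 -m jog '[{"fingers":1,"slide":[0,0,0],"dr":[0,0,0]},{"fingers":1,"slide":[0,0,0],"dr":[0,0,0]},{"fingers":1,"slide":[0,0,0],"dr":[0,0,0]},{"fingers":1,"slide":[-60,0,0],"dr":[0,0,0]},{"fingers":1,"slide":[-110,0,0],"dr":[0,0,0]}]';  python3 h.py 0.521 -0.3625 0.2 93
python3 - <<'E'
from bench import eyes,nets
for c in("scene","top"):
    eyes.read_camera(c)
    for q in ["roller","roller_a","stamp1","tail_grip"]:
        print(c,q,[(round(x["score"],2),[round(float(v),3) for v in x["location"]]) for x in nets.spot_point(c,q)[:6]])
    print(c,[(round(x["score"],2),[round(float(v),3) for v in x["location"]]) for x in nets.look_for(c,"roller")[:3]])
E
```

```text
t: 6.35
ee_pos: [0.407, 0.0148, 0.2299]
tool_rot: [0.707, -0.0, 0.708, -0.001]
force: [0.5, 1.1, -0.3]
grip_width: 0.0652
slide [  30.2 -377.2  114.4] dr [86.9 -0.   0.1] rows 6.324722599519815 8.125493578594275
axes xyz [[-0.002, -0.001, -1.0], [0.001, 1.0, -0.001], [1.0, -0.001, -0.002]] q7 [-0.74  0.14  0.66  2.18 -0.11  0.86 -0.02] F [ 0.5  1.1 -0.3] w 0.0652 pos [0.407  0.0148 0.2299] t 6.35
scene roller [(0.93, [0.513, -0.361, 0.041]), (0.87, [0.431, -0.37, 0.044])]
scene roller_a [(0.93, [0.513, -0.361, 0.041]), (0.87, [0.431, -0.37, 0.044])]
scene stamp1 [(0.92, [0.55, -0.213, 0.009]), (0.6, [0.508, -0.295, 0.013]), (0.59, [0.472, -0.21, 0.012]), (0.56, [0.441, -0.286, 0.012])]
scene tail_grip [(0.75, [0.408, 0.011, 0.134]), (0.47, [0.504, -0.293, 0.011])]
scene [(0.62, [0.538, -0.365, 0.057])]
top roller [(0.86, [0.517, -0.366, 0.042]), (0.65, [0.432, -0.367, 0.047]), (0.57, [0.592, -0.361, 0.046])]
top roller_a [(0.86, [0.517, -0.366, 0.042]), (0.65, [0.432, -0.367, 0.047]), (0.57, [0.592, -0.361, 0.046])]
top stamp1 [(0.67, [0.552, -0.214, 0.011]), (0.66, [0.438, -0.291, 0.013]), (0.6, [0.468, -0.211, 0.011])]
top tail_grip []
top [(0.92, [0.511, -0.36, 0.059])]
```

```bash
python3 -m jog '[{"fingers":0.58,"slide":[0,-60,18],"dr":[10,0,0]},{"fingers":0.58,"slide":[0,-110,34],"dr":[21,0,0]},{"fingers":0.58,"slide":[10,-160,50],"dr":[32,0,0]},{"fingers":0.58,"slide":[20,-210,66],"dr":[43,0,0]},{"fingers":0.58,"slide":[30,-260,82],"dr":[54,0,0]},{"fingers":0.58,"slide":[30,-310,98],"dr":[65,0,0]},{"fingers":0.58,"slide":[30,-360,110],"dr":[76,0,0]},{"fingers":0.58,"slide":[30,-378,114],"dr":[87,0,0]}]';  python3 h.py 0.522 -0.3635 0.1 93
```

```text
t: 7.95
ee_pos: [0.5207, -0.3663, 0.1981]
tool_rot: [0.518, 0.48, 0.518, -0.482]
force: [-0.6, 1.3, 0.6]
grip_width: 0.0513
slide [98.1  1.7 -2.9] dr [1.3 0.1 0.1] rows 1.5708302524501392 0.11907298532767714
axes xyz [[-0.001, -0.002, -1.0], [0.997, 0.074, -0.001], [0.074, -0.997, 0.002]] q7 [-0.05  0.74  0.93  1.65 -0.65  1.09 -0.43] F [-0.6  1.3  0.6] w 0.0513 pos [ 0.5207 -0.3663  0.1981] t 7.95
```

```bash
python3 -m jog '[{"fingers":0.58,"slide":[50,1.5,-3],"dr":[1,0,0]},{"fingers":0.58,"slide":[100,1.5,-3],"dr":[1,0,0]},{"fingers":0.58,"slide":[130,1.5,-3],"dr":[1,0,0]},{"fingers":0.58,"slide":[150,1.5,-3],"dr":[1,0,0]},{"fingers":0.58,"slide":[160,1.5,-3],"dr":[1,0,0]},{"fingers":0.58,"slide":[169,1.5,-3],"dr":[1,0,0]},{"fingers":0.58,"slide":[169,1.5,-3],"dr":[1,0,0]}]';  python3 h.py 0.522 -0.3635 0.029 93
python3 - <<'E'
from bench import eyes
import cv2,numpy as np
p,d=eyes.read_camera("scene");cv2.imwrite("pics/r1.png",cv2.resize(p[200:310,70:230,::-1],None,fx=4,fy=4))
E
```

```text
t: 8.82
ee_pos: [0.5228, -0.3598, 0.0299]
tool_rot: [0.516, 0.483, 0.516, -0.483]
force: [0.4, -0.7, -0.5]
grip_width: 0.0509
slide [ 0.9 -1.1  3.6] dr [ 0.8  0.  -0. ] rows 0.062189053211535575 0.07262792906340822
axes xyz [[0.0, -0.0, -1.0], [0.998, 0.066, 0.0], [0.066, -0.998, 0.0]] q7 [ 0.04  0.94  0.75  1.72 -0.84  0.84 -0.32] F [ 0.4 -0.7 -0.5] w 0.0509 pos [ 0.5228 -0.3598  0.0299] t 8.825
```

View pics/r1.png

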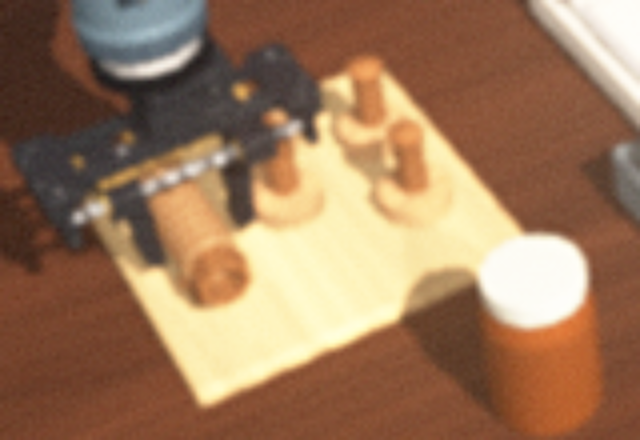

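The fingers straddle the roller, at about (205, 215) in the crop, and sit clear of the stamp behind. Now I'll nudge 3 mm, close and lift.

```bash
python3 -m jog '[{"fingers":0.58,"slide":[1,0,3],"dr":[0.5,0,0]},{"fingers":0,"slide":[1,0,3],"dr":[0.5,0,0]},{"fingers":0,"slide":[1,0,3],"dr":[0.5,0,0]},{"fingers":0,"slide":[1,0,3],"dr":[0.5,0,0]},{"fingers":0,"slide":[1,0,3],"dr":[0.5,0,0]}]' 25; python3 -m jog '[{"fingers":0,"slide":[-5,0,0],"dr":[0,0,0]},{"fingers":0,"slide":[-20,0,0],"dr":[0,0,0]},{"fingers":0,"slide":[-60,0,0],"dr":[0,0,0]},{"fingers":0,"slide":[-110,0,0],"dr":[0,0,0]},{"fingers":0,"slide":[-150,0,0],"dr":[0,0,0]},{"fingers":0,"slide":[-150,0,0],"dr":[0,0,0]}]'; python3 h.py 0.60 0.0145 0.18 90.3
python3 - <<'E'
from bench import eyes,nets
import cv2,numpy as np
for c in("scene","top"):
    p,d=eyes.read_camera(c);cv2.imwrite(f"pics/r2{c}.png",p[:,:,::-1])
    for q in ["roller","roller_a"]:
        print(c,q,[(round(x["score"],2),[round(float(v),3) for v in x["location"]]) for x in nets.spot_point(c,q)[:6]])
E
```

```text
t: 9.5
ee_pos: [0.523, -0.3637, 0.0292]
tool_rot: [0.515, 0.485, 0.513, -0.486]
force: [0.2, -4.0, 2.1]
grip_width: 0.0372
t: 10.25
ee_pos: [0.524, -0.3637, 0.1824]
tool_rot: [0.516, 0.486, 0.512, -0.485]
force: [0.8, 0.2, -3.7]
grip_width: 0.0376
slide [   1.9   97.5 -373.3] dr [ 3.   0.1 -0.3] rows 6.172438585827009 0.2796515461178001
axes xyz [[0.005, -0.002, -1.0], [0.998, 0.057, 0.005], [0.057, -0.998, 0.003]] q7 [-0.05  0.76  0.92  1.66 -0.68  1.06 -0.44] F [ 0.8  0.2 -3.7] w 0.0376 pos [ 0.524  -0.3637  0.1824] t 10.25
scene roller [(0.93, [0.517, -0.36, 0.195]), (0.8, [0.427, -0.37, 0.195]), (0.77, [0.592, -0.364, 0.199])]
scene roller_a [(0.93, [0.517, -0.36, 0.195]), (0.8, [0.427, -0.37, 0.195]), (0.77, [0.592, -0.364, 0.199])]
top roller [(0.6, [0.431, -0.362, 0.193])]
top roller_a [(0.6, [0.431, -0.362, 0.193])]
```

View pics/r2scene.png

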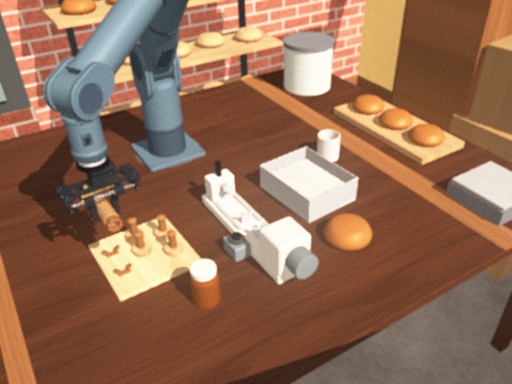

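Roller is held level, at (107, 212) in the scene view, 12 mm behind the TCP along its axis and about 14.5 mm above it. Next I carry it over the machine.

```bash
python3 -m jog '[{"fingers":0,"slide":[0,15,-60],"dr":[0,0,0]},{"fingers":0,"slide":[0,30,-120],"dr":[1,0,0]},{"fingers":0,"slide":[0,45,-180],"dr":[2,0,0]},{"fingers":0,"slide":[0,60,-240],"dr":[3,0,0]},{"fingers":0,"slide":[0,75,-300],"dr":[3,0,0]},{"fingers":0,"slide":[0,88,-350],"dr":[3,0,0]},{"fingers":0,"slide":[0,93,-373],"dr":[3,0,0]},{"fingers":0,"slide":[0,93,-373],"dr":[3,0,0]}]';  python3 h.py 0.596 0.0145 0.1 90.3
python3 - <<'E'
from bench import eyes,nets
for c in("scene","top"):
    p,d=eyes.read_camera(c)
    for q in ["roller","head_seat","rests","tail_seat","machine"]:
        print(c,q,[(round(x["score"],2),[round(float(v),3) for v in x["location"]]) for x in nets.spot_point(c,q)[:4]])
E
```

```text
t: 11.55
ee_pos: [0.5942, 0.0175, 0.1776]
tool_rot: [0.502, 0.497, 0.503, -0.498]
force: [-0.6, -0.1, -2.9]
grip_width: 0.0373
slide [77.6  1.9  3. ] dr [ 0.2 -0.   0.1] rows 1.24284364367984 0.022380109278169222
axes xyz [[-0.002, 0.0, -1.0], [1.0, 0.009, -0.002], [0.009, -1.0, -0.0]] q7 [-0.77  0.73  0.99  1.78 -0.71  1.03 -1.07] F [-0.6 -0.1 -2.9] w 0.0373 pos [0.5942 0.0175 0.1776] t 11.55
scene roller [(0.84, [0.585, 0.02, 0.191]), (0.7, [0.663, 0.016, 0.196]), (0.58, [0.501, 0.016, 0.192])]
scene head_seat [(0.67, [0.691, 0.019, 0.077]), (0.66, [0.468, -0.21, 0.011])]
scene rests [(0.79, [0.61, 0.015, 0.072]), (0.33, [0.639, -0.059, 0.065])]
scene tail_seat [(0.93, [0.462, 0.012, 0.08]), (0.23, [0.609, 0.014, 0.001])]
scene machine [(0.77, [0.609, 0.017, -0.002]), (0.73, [0.583, 0.021, 0.19])]
top roller [(0.84, [0.585, 0.01, 0.19]), (0.81, [0.501, 0.015, 0.192])]
top head_seat [(0.6, [0.485, -0.294, 0.013]), (0.47, [0.609, 0.016, 0.074])]
top rests [(0.56, [0.61, 0.014, 0.074])]
top tail_seat [(0.75, [0.466, 0.009, 0.079])]
top machine [(0.79, [0.613, 0.013, 0.001]), (0.27, [0.432, -0.288, 0.015])]
```

```bash
python3 -m jog '[{"fingers":0,"slide":[30,2,3],"dr":[0,0,0]},{"fingers":0,"slide":[65,2,3],"dr":[0,0,0]},{"fingers":0,"slide":[90,2,3],"dr":[0,0,0]},{"fingers":0,"slide":[102,2,3],"dr":[0,0,0]},{"fingers":0,"slide":[107,2,3],"dr":[0,0,0]},{"fingers":0,"slide":[110,2,3],"dr":[0,0,0]},{"fingers":0,"slide":[113,2,3],"dr":[0,0,0]},{"fingers":0,"slide":[113,2,3],"dr":[0,0,0]}]';  python3 h.py 0.596 0.0145 0.0615 90.3
```

```text
t: 13.15
ee_pos: [0.5966, 0.012, 0.066]
tool_rot: [0.501, 0.499, 0.501, -0.499]
force: [0.8, 0.2, -2.6]
grip_width: 0.0373
slide [ 4.5 -0.5 -2.5] dr [-0. -0. -0.] rows 0.08246879548730256 0.0032270030368871556
axes xyz [[0.0, 0.0, -1.0], [1.0, 0.005, 0.0], [0.005, -1.0, -0.0]] q7 [-0.67  0.87  0.84  1.82 -0.85  0.86 -0.97] F [ 0.8  0.2 -2.6] w 0.0373 pos [0.5966 0.012  0.066 ] t 13.15
```

```bash
python3 -m jog '[{"fingers":0,"slide":[0,0,-2],"dr":[0,0,0]},{"fingers":0,"slide":[1.5,0,-2],"dr":[0,0,0]},{"fingers":0,"slide":[2.5,0,-2],"dr":[0,0,0]},{"fingers":0,"slide":[3.5,0,-2],"dr":[0,0,0]},{"fingers":0,"slide":[3.5,0,-2],"dr":[0,0,0]}]';  python3 h.py 0.596 0.0145 0.0615 90.3
python3 - <<'E'
from bench import eyes
import cv2
p,d=eyes.read_camera("scene");cv2.imwrite("pics/r3.png",cv2.resize(p[140:290,170:330,::-1],None,fx=4,fy=4))
E
```

```text
t: 13.78
ee_pos: [0.5964, 0.0137, 0.0623]
tool_rot: [0.501, 0.499, 0.501, -0.499]
force: [-0.4, -0.3, -1.3]
grip_width: 0.0373
slide [ 0.8 -0.4 -0.8] dr [-0.  0. -0.] rows 0.018708053638624496 0.003746632288332025
axes xyz [[0.0, -0.0, -1.0], [1.0, 0.005, 0.0], [0.005, -1.0, 0.0]] q7 [-0.67  0.87  0.84  1.82 -0.86  0.85 -0.97] F [-0.4 -0.3 -1.3] w 0.0373 pos [0.5964 0.0137 0.0623] t 13.775
```

View pics/r3.png

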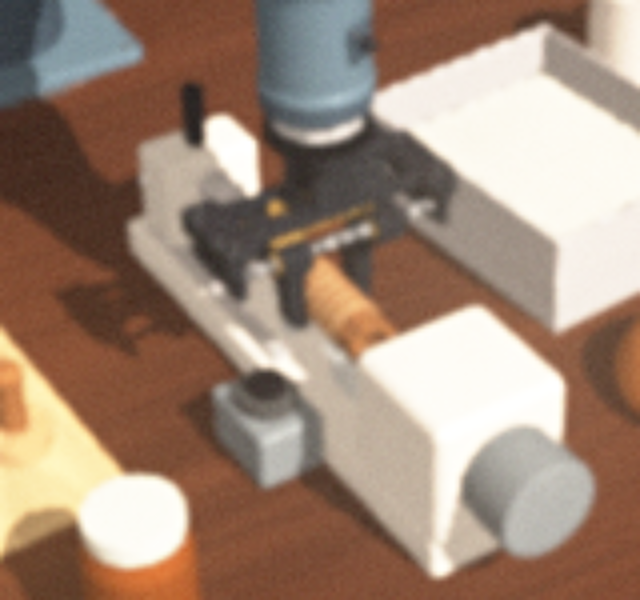

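The roller, at (340, 300) in the crop, is aligned over the rests behind the headstock. I'll lower it further until there's contact.

```bash
python3 -m jog '[{"fingers":0,"slide":[0.5,0,0],"dr":[0,0,0]},{"fingers":0,"slide":[1,0,0],"dr":[0,0,0]},{"fingers":0,"slide":[1,0,0],"dr":[0,0,0]}]'; python3 -m jog '[{"fingers":0,"slide":[0.5,0,0],"dr":[0,0,0]},{"fingers":0,"slide":[1,0,0],"dr":[0,0,0]},{"fingers":0,"slide":[1,0,0],"dr":[0,0,0]}]'
```

```text
t: 14.2
ee_pos: [0.5966, 0.0137, 0.0618]
tool_rot: [0.501, 0.499, 0.501, -0.499]
force: [-1.9, -0.6, 5.4]
grip_width: 0.0371
t: 14.58
ee_pos: [0.5967, 0.0137, 0.0616]
tool_rot: [0.501, 0.499, 0.501, -0.499]
force: [-4.9, 0.3, 13.7]
grip_width: 0.0372
```

```bash
python3 -m jog '[{"fingers":0.65,"slide":[-0.5,0,0],"dr":[0,0,0]},{"fingers":0.65,"slide":[-1,0,0],"dr":[0,0,0]},{"fingers":0.65,"slide":[-1,0,0],"dr":[0,0,0]},{"fingers":0.65,"slide":[-15,0,0],"dr":[0,0,0]},{"fingers":0.65,"slide":[-60,0,0],"dr":[0,0,0]},{"fingers":1,"slide":[-120,0,0],"dr":[0,0,0]},{"fingers":1,"slide":[-170,0,0],"dr":[0,0,0]},{"fingers":1,"slide":[-180,0,0],"dr":[0,0,0]}]';  python3 h.py 0.408 0.0148 0.25 0.3
python3 - <<'E'
from bench import eyes,nets
for c in("scene","top"):
    p,d=eyes.read_camera(c)
    for q in ["roller","tail_seat"]:
        print(c,q,[(round(x["score"],2),[round(float(v),3) for v in x["location"]]) for x in nets.spot_point(c,q)[:4]])
E
```

```text
t: 15.58
ee_pos: [0.5981, 0.0132, 0.2444]
tool_rot: [0.502, 0.501, 0.5, -0.497]
force: [-0.2, 0.3, 0.2]
grip_width: 0.0852
slide [  -6.8 -190.    -2.4] dr [89.9 -0.3 -0.2] rows 3.042810419540822 8.405554988272552
axes xyz [[0.006, 0.001, -1.0], [1.0, 0.004, 0.006], [0.004, -1.0, -0.0]] q7 [-0.8   0.66  1.06  1.72 -0.63  1.14 -1.12] F [-0.2  0.3  0.2] w 0.0852 pos [0.5981 0.0132 0.2444] t 15.575
scene roller [(0.85, [0.662, 0.016, 0.075]), (0.58, [0.59, 0.015, 0.076]), (0.58, [0.503, 0.012, 0.078]), (0.2, [0.468, -0.21, 0.01])]
scene tail_seat [(0.87, [0.465, 0.009, 0.077]), (0.64, [0.469, -0.209, 0.011])]
top roller [(0.84, [0.505, 0.012, 0.078]), (0.66, [0.587, 0.011, 0.077])]
top tail_seat [(0.8, [0.462, 0.008, 0.079]), (0.37, [0.484, -0.292, 0.012]), (0.22, [0.469, -0.214, 0.008])]
```

```bash
python3 -m jog '[{"fingers":1,"slide":[0,-30,0],"dr":[-10,0,0]},{"fingers":1,"slide":[0,-55,0],"dr":[-20,0,0]},{"fingers":1,"slide":[0,-80,0],"dr":[-31,0,0]},{"fingers":1,"slide":[0,-110,0],"dr":[-42,0,0]},{"fingers":1,"slide":[0,-140,0],"dr":[-53,0,0]},{"fingers":1,"slide":[0,-165,0],"dr":[-64,0,0]},{"fingers":1,"slide":[0,-180,0],"dr":[-75,0,0]},{"fingers":1,"slide":[0,-190,-1.5],"dr":[-86,0,0]}]';  python3 h.py 0.408 0.0148 0.25 0.3
```

```text
t: 16.88
ee_pos: [0.4049, 0.0145, 0.2395]
tool_rot: [0.706, 0.03, 0.707, -0.03]
force: [0.3, 0.2, 0.2]
grip_width: 0.0886
slide [-10.5   0.5   3. ] dr [-5.2 -0.1  0. ] rows 0.1751677727445398 0.4869849753397789
axes xyz [[-0.002, -0.0, -1.0], [0.086, 0.996, -0.0], [0.996, -0.086, -0.002]] q7 [-0.97  0.14  0.91  2.18 -0.14  0.89 -0.06] F [0.3 0.2 0.2] w 0.0886 pos [0.4049 0.0145 0.2395] t 16.875
```

Descend onto the post and shut on it.

```bash
python3 -m jog '[{"fingers":1,"slide":[0,0.5,3],"dr":[-5,0,0]},{"fingers":1,"slide":[50,0.5,3],"dr":[-5,0,0]},{"fingers":1,"slide":[95,0.5,3],"dr":[-5,0,0]},{"fingers":1,"slide":[120,0.5,3],"dr":[-5,0,0]},{"fingers":1,"slide":[120.5,0.5,3],"dr":[-5,0,0]},{"fingers":0,"slide":[120.5,0.5,3],"dr":[-5,0,0]},{"fingers":0,"slide":[120.5,0.5,3],"dr":[-5,0,0]},{"fingers":0,"slide":[120.5,0.5,3],"dr":[-5,0,0]}]' 30; python3 -m jog '[{"fingers":0,"slide":[0,0,0],"dr":[0,0,0]},{"fingers":0,"slide":[0,0,0],"dr":[0,0,0]},{"fingers":0,"slide":[0,0,0],"dr":[0,0,0]},{"fingers":0,"slide":[0,0,0],"dr":[0,0,0]},{"fingers":0,"slide":[0,0,0],"dr":[0,0,0]}]' 30; python3 h.py 0.477 0.0148 0.119 0.3
```

```text
t: 17.88
ee_pos: [0.41, 0.0151, 0.1204]
tool_rot: [0.708, 0.002, 0.707, -0.001]
force: [0.3, 0.0, 0.3]
grip_width: 0.0601
t: 18.5
ee_pos: [0.4087, 0.0147, 0.1196]
tool_rot: [0.707, 0.002, 0.708, -0.002]
force: [-3.1, -0.2, 3.9]
grip_width: 0.0172
slide [ 0.5  0.4 68.3] dr [-0.6 -0.1 -0. ] rows 1.0920884312857886 0.05425781243206363
axes xyz [[-0.001, 0.0, -1.0], [0.005, 1.0, 0.0], [1.0, -0.005, -0.001]] q7 [-0.74  0.42  0.71  2.27 -0.49  0.61  0.34] F [-3.1 -0.2  3.9] w 0.0172 pos [0.4087 0.0147 0.1196] t 18.5
```

```bash
python3 -m jog '[{"fingers":0,"slide":[0,0,5],"dr":[0,0,0]},{"fingers":0,"slide":[0,0,11],"dr":[0,0,0]},{"fingers":0,"slide":[0,0,17],"dr":[0,0,0]},{"fingers":0,"slide":[0,0,23],"dr":[0,0,0]},{"fingers":0,"slide":[0,0,29],"dr":[0,0,0]},{"fingers":0,"slide":[0,0,34],"dr":[0,0,0]},{"fingers":0,"slide":[0,0,38],"dr":[0,0,0]},{"fingers":0,"slide":[0,0,42],"dr":[0,0,0]}]'; python3 -m jog '[{"fingers":0,"slide":[0,0,4],"dr":[0,0,0]},{"fingers":0,"slide":[0,0,8],"dr":[0,0,0]},{"fingers":0,"slide":[0,0,12],"dr":[0,0,0]},{"fingers":0,"slide":[0,0,15],"dr":[0,0,0]},{"fingers":0,"slide":[0,0,17],"dr":[0,0,0]}]';python3 h.py 0.477 0.0148 0.119 0.3
python3 - <<'E'
from bench import eyes
import cv2
p,d=eyes.read_camera("scene");cv2.imwrite("pics/r4.png",cv2.resize(p[140:290,170:330,::-1],None,fx=4,fy=4))
E
```

```text
t: 19.5
ee_pos: [0.4496, 0.0151, 0.1196]
tool_rot: [0.706, 0.002, 0.709, -0.001]
force: [-8.4, 2.1, 11.8]
grip_width: 0.0171
t: 20.12
ee_pos: [0.4666, 0.0153, 0.1196]
tool_rot: [0.706, 0.002, 0.709, -0.001]
force: [-7.0, 2.2, 10.2]
grip_width: 0.0169
slide [ 0.5 -0.5 10.4] dr [-0.6 -0.2 -0.1] rows 0.16627346207615384 0.05717214316296824
axes xyz [[-0.004, 0.002, -1.0], [0.004, 1.0, 0.002], [1.0, -0.004, -0.004]] q7 [-0.67  0.51  0.69  2.13 -0.51  0.68  0.36] F [-7.   2.2 10.2] w 0.0169 pos [0.4666 0.0153 0.1196] t 20.125
```

View pics/r4.png

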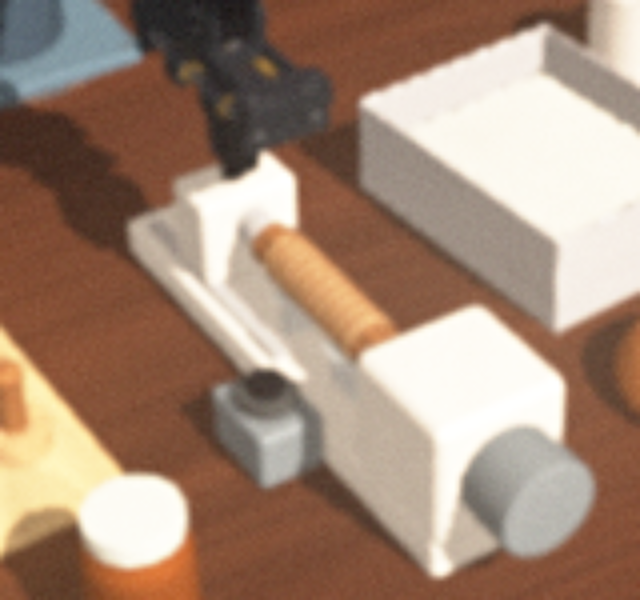

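The roller, from (270, 235) to (375, 335) in the crop, is on the axis line with the tail cone entering it. I'll keep pushing in small steps until it is firm.

```bash
python3 -m jog '[{"fingers":0,"slide":[0,0,2],"dr":[0,0,0]},{"fingers":0,"slide":[0,0,4],"dr":[0,0,0]},{"fingers":0,"slide":[0,0,6],"dr":[0,0,0]},{"fingers":0,"slide":[0,0,7],"dr":[0,0,0]}]'; python3 -m jog '[{"fingers":0,"slide":[0,0,1],"dr":[0,0,0]},{"fingers":0,"slide":[0,0,2],"dr":[0,0,0]},{"fingers":0,"slide":[0,0,3],"dr":[0,0,0]},{"fingers":0,"slide":[0,0,3],"dr":[0,0,0]}]';python3 -m jog '[{"fingers":0,"slide":[0,0,1],"dr":[0,0,0]},{"fingers":0,"slide":[0,0,2],"dr":[0,0,0]},{"fingers":0,"slide":[0,0,2],"dr":[0,0,0]}]'
```

```text
t: 20.68
ee_pos: [0.4734, 0.0153, 0.1196]
tool_rot: [0.705, 0.002, 0.709, -0.001]
force: [-8.7, 2.3, 10.2]
grip_width: 0.017
t: 21.18
ee_pos: [0.4764, 0.0153, 0.1196]
tool_rot: [0.706, 0.002, 0.709, -0.001]
force: [-8.2, 3.1, 11.5]
grip_width: 0.0172
t: 21.55
ee_pos: [0.478, 0.0154, 0.1196]
tool_rot: [0.705, 0.002, 0.709, -0.001]
force: [-8.7, 2.7, 12.2]
grip_width: 0.017
```

```bash
python3 -m jog '[{"fingers":0,"slide":[0,0,1],"dr":[0,0,0]},{"fingers":0,"slide":[0,0,2],"dr":[0,0,0]},{"fingers":0,"slide":[0,0,2],"dr":[0,0,0]}]';python3 -m jog '[{"fingers":0,"slide":[0,0,1],"dr":[0,0,0]},{"fingers":0,"slide":[0,0,2],"dr":[0,0,0]},{"fingers":0,"slide":[0,0,2],"dr":[0,0,0]}]'
```

```text
t: 21.92
ee_pos: [0.4786, 0.0154, 0.1195]
tool_rot: [0.704, 0.003, 0.71, -0.001]
force: [-13.4, 3.1, 18.7]
grip_width: 0.0172
t: 22.3
ee_pos: [0.479, 0.0154, 0.1195]
tool_rot: [0.703, 0.003, 0.711, -0.0]
force: [-18.2, 3.8, 25.6]
grip_width: 0.0169
```

```bash
python3 -m jog '[{"fingers":0,"slide":[0,0,1],"dr":[0,0,0]},{"fingers":0,"slide":[0,0,2],"dr":[0,0,0]},{"fingers":0,"slide":[0,0,2],"dr":[0,0,0]},{"fingers":0,"slide":[0,0,2],"dr":[0,0,0]}]';python3 -m jog '[{"fingers":0,"slide":[0,0,-1],"dr":[0,0,0]},{"fingers":1,"slide":[0,0,-1],"dr":[0,0,0]},{"fingers":1,"slide":[0,0,-1],"dr":[0,0,0]},{"fingers":1,"slide":[0,0,-1],"dr":[0,0,0]},{"fingers":1,"slide":[0,0,-1],"dr":[0,0,0]},{"fingers":1,"slide":[-50,0,0],"dr":[0,0,0]},{"fingers":1,"slide":[-100,0,0],"dr":[0,0,0]},{"fingers":1,"slide":[-120,0,0],"dr":[0,0,0]}]'
python3 h.py 0.6405 -0.063 0.2 0.3
python3 - <<'E'
from bench import eyes,nets
import cv2
for c in("scene","top"):
    p,d=eyes.read_camera(c)
    cv2.imwrite(f"pics/r5{c}.png",cv2.resize(p[140:290,170:330,::-1],None,fx=4,fy=4))
    for q in ["roller","tail_seat","start_top","tail_grip","stamp1","tin"]:
        print(c,q,[(round(x["score"],2),[round(float(v),3) for v in x["location"]]) for x in nets.spot_point(c,q)[:5]])
E
```

```text
t: 22.8
ee_pos: [0.4792, 0.0154, 0.1194]
tool_rot: [0.702, 0.003, 0.712, -0.0]
force: [-24.0, 3.9, 32.5]
grip_width: 0.0172
t: 23.8
ee_pos: [0.4878, 0.0142, 0.2422]
tool_rot: [0.708, 0.002, 0.706, -0.002]
force: [-0.0, -0.0, -0.7]
grip_width: 0.0848
slide [ 42.8 -76.4 152.9] dr [-0.6  0.2 -0. ] rows 2.819028109420982 0.05923049484721694
axes xyz [[0.004, 0.001, -1.0], [0.005, 1.0, 0.001], [1.0, -0.005, 0.004]] q7 [-0.82  0.33  0.86  1.99 -0.31  0.95  0.19] F [-0.  -0.  -0.7] w 0.0848 pos [0.4878 0.0142 0.2422] t 23.8
scene roller [(0.62, [0.608, 0.015, 0.074]), (0.59, [0.69, 0.013, 0.079]), (0.57, [0.531, 0.015, 0.078]), (0.55, [0.615, 0.018, 0.079])]
scene tail_seat [(0.67, [0.536, 0.007, 0.084]), (0.31, [0.483, -0.3, 0.015])]
scene start_top [(0.41, [0.64, -0.057, 0.068])]
scene tail_grip [(0.89, [0.477, 0.011, 0.139]), (0.35, [0.55, -0.214, 0.012])]
scene stamp1 [(0.77, [0.488, -0.297, 0.014]), (0.76, [0.469, -0.21, 0.012]), (0.73, [0.552, -0.212, 0.009]), (0.66, [0.437, -0.282, 0.01]), (0.35, [0.641, -0.058, 0.065])]
scene tin [(0.89, [0.514, 0.276, -0.002]), (0.71, [0.532, 0.014, 0.076]), (0.44, [0.61, 0.015, 0.0])]
top roller [(0.69, [0.761, 0.24, 0.0])]
top tail_seat []
top start_top []
top tail_grip []
top stamp1 [(0.72, [0.485, -0.292, 0.011]), (0.66, [0.552, -0.214, 0.011]), (0.65, [0.433, -0.288, 0.013])]
top tin []
```

View pics/r5scene.png

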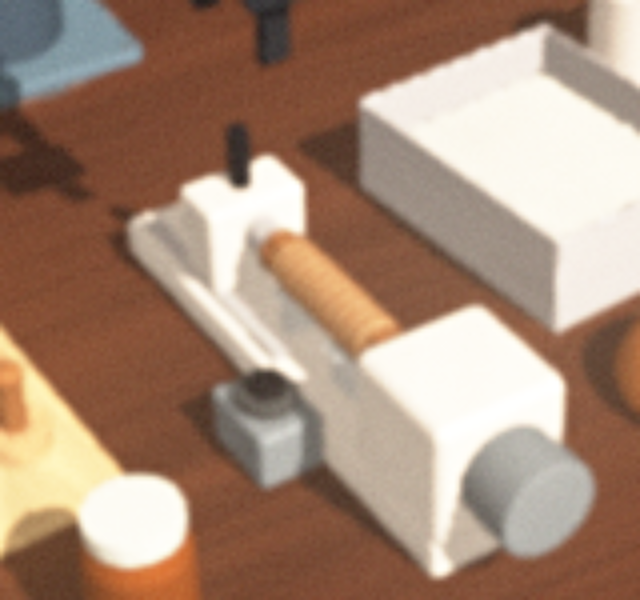

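The roller ends measure x = 0.531 and 0.690, z ≈ 0.079. The pictured fit (270–390, 240–335) also looks fully home. A stamp has been knocked aside to (0.486, -0.294). Next is the button, with the jaws along y so the gripper body misses the headstock.

```bash
python3 -m jog '[{"fingers":0,"slide":[0,-10,20],"dr":[10,0,0]},{"fingers":0,"slide":[0,-20,40],"dr":[21,0,0]},{"fingers":0,"slide":[10,-30,60],"dr":[32,0,0]},{"fingers":0,"slide":[20,-40,80],"dr":[43,0,0]},{"fingers":0,"slide":[30,-50,100],"dr":[54,0,0]},{"fingers":0,"slide":[40,-60,120],"dr":[65,0,0]},{"fingers":0,"slide":[60,-70,140],"dr":[76,0,0]},{"fingers":0,"slide":[80,-76.4,153],"dr":[87,0,0]}]'; python3 h.py 0.6405 -0.062 0.09 90.3
python3 - <<'E'
from bench import eyes,nets
for c in("scene","top"):
    p,d=eyes.read_camera(c)
    for q in ["start_top"]:
        print(c,q,[(round(x["score"],2),[round(float(v),3) for v in x["location"]]) for x in nets.spot_point(c,q)[:5]])
E
```

```text
t: 25.5
ee_pos: [0.6399, -0.0631, 0.1589]
tool_rot: [0.518, 0.481, 0.518, -0.481]
force: [0.4, 0.5, -0.5]
grip_width: 0.0105
slide [68.9  0.6 -1.1] dr [ 3.9  0.  -0. ] rows 1.1021584546836605 0.36416675866619214
axes xyz [[0.0, -0.0, -1.0], [0.997, 0.073, 0.0], [0.073, -0.997, 0.0]] q7 [-0.6   0.86  1.02  1.66 -0.81  1.1  -0.84] F [ 0.4  0.5 -0.5] w 0.0105 pos [ 0.6399 -0.0631  0.1589] t 25.5
scene start_top [(0.58, [0.639, -0.057, 0.067])]
top start_top [(0.45, [0.641, -0.064, 0.067])]
```

```bash
python3 -m jog '[{"fingers":0,"slide":[50,0,-2],"dr":[3,0,0]},{"fingers":0,"slide":[75,0,-2],"dr":[3,0,0]},{"fingers":0,"slide":[85,0,-2],"dr":[3,0,0]},{"fingers":0,"slide":[88,0,-2],"dr":[3,0,0]},{"fingers":0,"slide":[88,0,-2],"dr":[3,0,0]}]'; python3 -m jog '[{"fingers":0,"slide":[1,0,0],"dr":[0,0,0]},{"fingers":0,"slide":[2,0,0],"dr":[0,0,0]},{"fingers":0,"slide":[3,0,0],"dr":[0,0,0]},{"fingers":0,"slide":[3,0,0],"dr":[0,0,0]}]';python3 -m jog '[{"fingers":0,"slide":[1,0,0],"dr":[0,0,0]},{"fingers":0,"slide":[2,0,0],"dr":[0,0,0]},{"fingers":0,"slide":[3,0,0],"dr":[0,0,0]},{"fingers":0,"slide":[3,0,0],"dr":[0,0,0]}]'
```

```text
t: 26.32
ee_pos: [0.6396, -0.061, 0.0729]
tool_rot: [0.507, 0.493, 0.506, -0.493]
force: [0.2, 0.3, -0.6]
grip_width: 0.0006
t: 26.82
ee_pos: [0.6389, -0.0607, 0.0687]
tool_rot: [0.507, 0.493, 0.507, -0.493]
force: [1.3, 0.4, 0.2]
grip_width: 0.0
t: 27.32
ee_pos: [0.639, -0.0607, 0.0658]
tool_rot: [0.507, 0.493, 0.507, -0.493]
force: [-0.4, 0.2, 1.6]
grip_width: 0.0004
```

```bash
python3 -m jog '[{"fingers":0,"slide":[1,0,0],"dr":[0,0,0]},{"fingers":0,"slide":[2,0,0],"dr":[0,0,0]},{"fingers":0,"slide":[3,0,0],"dr":[0,0,0]},{"fingers":0,"slide":[3,0,0],"dr":[0,0,0]}]';python3 -m jog '[{"fingers":0,"slide":[1,0,0],"dr":[0,0,0]},{"fingers":0,"slide":[2,0,0],"dr":[0,0,0]},{"fingers":0,"slide":[2,0,0],"dr":[0,0,0]}]'
```

```text
t: 27.82
ee_pos: [0.6389, -0.0608, 0.0628]
tool_rot: [0.507, 0.493, 0.507, -0.493]
force: [-1.6, 0.6, 4.4]
grip_width: 0.0008
t: 28.2
ee_pos: [0.639, -0.0608, 0.0615]
tool_rot: [0.507, 0.493, 0.507, -0.493]
force: [-3.2, 2.0, 11.2]
grip_width: 0.0005
```

```bash
python3 -m jog '[{"fingers":0,"slide":[1,0,0],"dr":[0,0,0]},{"fingers":0,"slide":[1,0,0],"dr":[0,0,0]},{"fingers":0,"slide":[0,0,0],"dr":[0,0,0]},{"fingers":0,"slide":[-5,0,0],"dr":[0,0,0]},{"fingers":0,"slide":[-15,0,0],"dr":[0,0,0]},{"fingers":0.5,"slide":[-60,0,0],"dr":[0,0,0]},{"fingers":0.5,"slide":[-110,0,0],"dr":[0,0,0]},{"fingers":0.5,"slide":[-120,0,0],"dr":[0,0,0]}]'; python3 h.py 0.5515 -0.2135 0.18 90
python3 - <<'E'
from bench import eyes,nets
for c in("scene","top"):
    p,d=eyes.read_camera(c)
    for q in ["start_top","stamp1","tail_grip"]:
        print(c,q,[(round(x["score"],2),[round(float(v),3) for v in x["location"]]) for x in nets.spot_point(c,q)[:5]])
E
```

```text
t: 29.2
ee_pos: [0.6404, -0.0616, 0.1842]
tool_rot: [0.508, 0.494, 0.505, -0.492]
force: [-0.5, 0.6, -0.8]
grip_width: 0.0284
slide [  3.9 -92.9 149.5] dr [ 1.5  0.1 -0.3] rows 2.817312023688986 0.1438455900967218
axes xyz [[0.005, -0.001, -1.0], [1.0, 0.026, 0.005], [0.026, -1.0, 0.001]] q7 [-0.62  0.84  1.05  1.65 -0.79  1.14 -0.9 ] F [-0.5  0.6 -0.8] w 0.0284 pos [ 0.6404 -0.0616  0.1842] t 29.2
scene start_top [(0.55, [0.484, -0.296, 0.012]), (0.53, [0.641, -0.057, 0.067])]
scene stamp1 [(0.63, [0.434, -0.285, 0.016]), (0.57, [0.469, -0.21, 0.011]), (0.55, [0.549, -0.215, 0.009]), (0.53, [0.486, -0.296, 0.013])]
scene tail_grip [(0.93, [0.476, 0.012, 0.14])]
top start_top [(0.57, [0.641, -0.063, 0.07])]
top stamp1 [(0.78, [0.484, -0.293, 0.012]), (0.78, [0.436, -0.29, 0.011]), (0.72, [0.551, -0.215, 0.013]), (0.68, [0.466, -0.209, 0.01])]
top tail_grip [(0.62, [0.48, 0.011, 0.137]), (0.26, [0.537, 0.012, 0.079]), (0.24, [0.532, 0.013, 0.081])]
```

```bash
python3 -m jog '[{"fingers":0.5,"slide":[0,-33,50],"dr":[0.5,0,0]},{"fingers":0.5,"slide":[0,-63,100],"dr":[1,0,0]},{"fingers":0.5,"slide":[0,-93,149],"dr":[1.5,0,0]},{"fingers":0.5,"slide":[0,-93,149],"dr":[1.5,0,0]},{"fingers":0.5,"slide":[0,-93,149],"dr":[1.5,0,0]}]'; python3 h.py 0.551 -0.214 0.043 90
```

```text
t: 30.22
ee_pos: [0.5501, -0.2116, 0.1802]
tool_rot: [0.5, 0.5, 0.5, -0.5]
force: [0.5, 0.3, -0.7]
grip_width: 0.0441
slide [137.2   0.9   2.5] dr [ 0. -0.  0.] rows 2.196089663407285 0.005887145961275782
axes xyz [[-0.0, 0.001, -1.0], [1.0, 0.001, -0.0], [0.001, -1.0, -0.001]] q7 [-0.41  0.76  1.07  1.8  -0.77  1.06 -0.63] F [ 0.5  0.3 -0.7] w 0.0441 pos [ 0.5501 -0.2116  0.1802] t 30.225
```

```bash
python3 -m jog '[{"fingers":0.5,"slide":[50,1,2],"dr":[0,0,0]},{"fingers":0.5,"slide":[100,1,2],"dr":[0,0,0]},{"fingers":0.5,"slide":[130,1,2],"dr":[0,0,0]},{"fingers":0.5,"slide":[137,1,2],"dr":[0,0,0]},{"fingers":0,"slide":[137,1,2],"dr":[0,0,0]},{"fingers":0,"slide":[137,1,2],"dr":[0,0,0]},{"fingers":0,"slide":[137,1,2],"dr":[0,0,0]},{"fingers":0,"slide":[137,1,2],"dr":[0,0,0]}]' 20; python3 -m jog '[{"fingers":0,"slide":[-5,0,0],"dr":[0,0,0]},{"fingers":0,"slide":[-30,0,0],"dr":[0,0,0]},{"fingers":0,"slide":[-85,0,0],"dr":[0,0,0]},{"fingers":0,"slide":[-140,0,0],"dr":[0,0,0]},{"fingers":0,"slide":[-195,0,0],"dr":[0,0,0]},{"fingers":0,"slide":[-207,0,0],"dr":[0,0,0]}]' ;python3 h.py 0.575 0.235 0.25 90
```

```text
t: 31.22
ee_pos: [0.5519, -0.2145, 0.0449]
tool_rot: [0.501, 0.5, 0.499, -0.499]
force: [-0.1, -0.1, 6.1]
grip_width: 0.022
t: 31.98
ee_pos: [0.5518, -0.2157, 0.2555]
tool_rot: [0.502, 0.501, 0.498, -0.499]
force: [-0.3, 0.6, -1.7]
grip_width: 0.0216
slide [   4.7   22.9 -450.7] dr [-0.   0.1 -0.3] rows 7.221021646851392 0.03275250172552634
axes xyz [[0.006, -0.002, -1.0], [1.0, -0.001, 0.006], [-0.001, -1.0, 0.002]] q7 [-0.46  0.68  1.15  1.73 -0.68  1.18 -0.69] F [-0.3  0.6 -1.7] w 0.0216 pos [ 0.5518 -0.2157  0.2555] t 31.975
```

```bash
python3 -m jog '[{"fingers":0,"slide":[0,3,-60],"dr":[0,0,0]},{"fingers":0,"slide":[0,6,-120],"dr":[0,0,0]},{"fingers":0,"slide":[0,9,-180],"dr":[0,0,0]},{"fingers":0,"slide":[0,12,-240],"dr":[0,0,0]},{"fingers":0,"slide":[0,15,-300],"dr":[0,0,0]},{"fingers":0,"slide":[0,18,-360],"dr":[0,0,0]},{"fingers":0,"slide":[0,20,-410],"dr":[0,0,0]},{"fingers":0,"slide":[0,23,-451],"dr":[0,0,0]}]' ;python3 h.py 0.575 0.235 0.08 90
```

```text
t: 32.98
ee_pos: [0.5726, 0.2392, 0.2504]
tool_rot: [0.5, 0.499, 0.501, -0.5]
force: [-0.2, -0.8, -0.5]
grip_width: 0.0213
slide [170.4   2.6   4.2] dr [0.1 0.  0.1] rows 2.7270165550315255 0.013074894155638422
axes xyz [[-0.001, -0.0, -1.0], [1.0, 0.002, -0.001], [0.002, -1.0, 0.0]] q7 [-1.18  0.76  1.16  1.65 -0.74  1.24 -1.43] F [-0.2 -0.8 -0.5] w 0.0213 pos [0.5726 0.2392 0.2504] t 32.975
```

```bash
python3 -m jog '[{"fingers":0,"slide":[55,2,4],"dr":[0,0,0]},{"fingers":0,"slide":[110,2,4],"dr":[0,0,0]},{"fingers":0,"slide":[145,2,4],"dr":[0,0,0]},{"fingers":0,"slide":[159,2,4],"dr":[0,0,0]},{"fingers":0,"slide":[162,2,4],"dr":[0,0,0]},{"fingers":0,"slide":[164,2,4],"dr":[0,0,0]},{"fingers":0,"slide":[164,2,4],"dr":[0,0,0]}]'; python3 -m jog '[{"fingers":0,"slide":[1,0,0],"dr":[0,0,0]},{"fingers":0,"slide":[2,0,0],"dr":[0,0,0]},{"fingers":0,"slide":[3,0,0],"dr":[0,0,0]},{"fingers":0,"slide":[3,0,0],"dr":[0,0,0]}]';python3 -m jog '[{"fingers":0,"slide":[1,0,0],"dr":[0,0,0]},{"fingers":0,"slide":[2,0,0],"dr":[0,0,0]},{"fingers":0,"slide":[3,0,0],"dr":[0,0,0]},{"fingers":0,"slide":[3,0,0],"dr":[0,0,0]}]'
```

```text
t: 33.85
ee_pos: [0.5763, 0.2331, 0.0879]
tool_rot: [0.5, 0.5, 0.5, -0.499]
force: [-0.1, 0.2, -0.6]
grip_width: 0.021
t: 34.35
ee_pos: [0.5756, 0.2329, 0.0836]
tool_rot: [0.5, 0.5, 0.5, -0.5]
force: [0.1, -0.4, -1.1]
grip_width: 0.0211
t: 34.85
ee_pos: [0.5756, 0.2329, 0.0806]
tool_rot: [0.5, 0.5, 0.5, -0.5]
force: [0.4, 0.8, -1.1]
grip_width: 0.0216
```

```bash
python3 -m jog '[{"fingers":0,"slide":[1,0,0],"dr":[0,0,0]},{"fingers":0,"slide":[2,0,0],"dr":[0,0,0]},{"fingers":0,"slide":[3,0,0],"dr":[0,0,0]},{"fingers":0,"slide":[3,0,0],"dr":[0,0,0]}]';python3 -m jog '[{"fingers":0,"slide":[0.5,0,0],"dr":[0,0,0]},{"fingers":0,"slide":[1,0,0],"dr":[0,0,0]},{"fingers":0,"slide":[1.5,0,0],"dr":[0,0,0]},{"fingers":0,"slide":[1.5,0,0],"dr":[0,0,0]}]'
```

```text
t: 35.35
ee_pos: [0.5756, 0.2329, 0.0776]
tool_rot: [0.5, 0.5, 0.5, -0.5]
force: [0.6, 0.3, 0.5]
grip_width: 0.0214
t: 35.85
ee_pos: [0.5757, 0.2329, 0.0762]
tool_rot: [0.5, 0.5, 0.5, -0.5]
force: [0.1, 0.4, -0.8]
grip_width: 0.0212
```

```bash
for i in 1 2 ; do python3 -m jog '[{"fingers":0,"slide":[0.5,0,0],"dr":[0,0,0]},{"fingers":0,"slide":[1,0,0],"dr":[0,0,0]},{"fingers":0,"slide":[1,0,0],"dr":[0,0,0]}]'|egrep 'ee|force'; done
```

```text
ee_pos: [0.5757, 0.2328, 0.0754]
force: [-1.0, 0.6, 1.9]
ee_pos: [0.5757, 0.2328, 0.0753]
force: [-4.5, 0.0, 11.6]
```

```bash
python3 -m jog '[{"fingers":0.5,"slide":[-0.5,0,0],"dr":[0,0,0]},{"fingers":0.5,"slide":[-0.5,0,0],"dr":[0,0,0]},{"fingers":0.5,"slide":[-0.5,0,0],"dr":[0,0,0]},{"fingers":0.5,"slide":[-20,0,0],"dr":[0,0,0]},{"fingers":0.5,"slide":[-70,0,0],"dr":[0,0,0]},{"fingers":0.5,"slide":[-130,0,0],"dr":[0,0,0]},{"fingers":0.5,"slide":[-175,0,0],"dr":[0,0,0]}]';python3 h.py 0.468 -0.21 0.22 90
python3 - <<'E'
from bench import eyes,nets
for c in("scene","top"):
    p,d=eyes.read_camera(c)
    for q in ["stamp1"]:
        print(c,q,[(round(x["score"],2),[round(float(v),3) for v in x["location"]]) for x in nets.spot_point(c,q)[:6]])
E
```

```text
t: 37.48
ee_pos: [0.5763, 0.2323, 0.2531]
tool_rot: [0.5, 0.501, 0.499, -0.499]
force: [0.2, 0.4, -0.3]
grip_width: 0.0441
slide [  32.5 -108.2  442.4] dr [-0.  -0.  -0.2] rows 7.305354937268088 0.014938847334927865
axes xyz [[0.003, 0.001, -1.0], [1.0, -0.0, 0.003], [-0.0, -1.0, -0.001]] q7 [-1.17  0.76  1.16  1.65 -0.73  1.23 -1.42] F [ 0.2  0.4 -0.3] w 0.0441 pos [0.5763 0.2323 0.2531] t 37.475
scene stamp1 [(0.82, [0.485, -0.298, 0.012]), (0.64, [0.573, 0.231, 0.041]), (0.62, [0.466, -0.21, 0.01]), (0.58, [0.435, -0.284, 0.011])]
top stamp1 [(0.81, [0.488, -0.293, 0.013]), (0.71, [0.76, 0.24, -0.002]), (0.65, [0.577, 0.233, 0.04]), (0.53, [0.468, -0.209, 0.011]), (0.49, [0.435, -0.29, 0.013]), (0.34, [0.618, 0.012, 0.077])]
```

```bash
python3 -m jog '[{"fingers":0.5,"slide":[0,-14,58],"dr":[0,0,0]},{"fingers":0.5,"slide":[0,-28,116],"dr":[0,0,0]},{"fingers":0.5,"slide":[0,-42,174],"dr":[0,0,0]},{"fingers":0.5,"slide":[0,-56,232],"dr":[0,0,0]},{"fingers":0.5,"slide":[0,-70,290],"dr":[0,0,0]},{"fingers":0.5,"slide":[0,-84,348],"dr":[0,0,0]},{"fingers":0.5,"slide":[10,-98,405],"dr":[0,0,0]},{"fingers":0.5,"slide":[30,-108,442],"dr":[0,0,0]}]';python3 -m jog '[{"fingers":0.5,"slide":[0,0,0],"dr":[0,0,0]},{"fingers":0.5,"slide":[0,0,0],"dr":[0,0,0]}]' >/dev/null;python3 h.py 0.468 -0.21 0.045 90
```

```text
t: 38.67
ee_pos: [0.4665, -0.2116, 0.2187]
tool_rot: [-0.5, -0.5, -0.499, 0.501]
force: [0.8, 0.1, 0.4]
grip_width: 0.044
slide [173.7   0.4   1.8] dr [ 0.  -0.   0.1] rows 2.7796064531442735 0.009318463976106871
axes xyz [[-0.001, 0.001, -1.0], [1.0, 0.001, -0.001], [0.001, -1.0, -0.001]] q7 [-0.49  0.55  1.11  1.96 -0.59  1.   -0.67] F [ 0.3 -0.3  0.2] w 0.0439 pos [ 0.4678 -0.2083  0.2187] t 38.925
```

```bash
python3 -m jog '[{"fingers":0.5,"slide":[55,0,1],"dr":[0,0,0]},{"fingers":0.5,"slide":[110,0,1],"dr":[0,0,0]},{"fingers":0.5,"slide":[160,0,1],"dr":[0,0,0]},{"fingers":0.5,"slide":[174,0,1],"dr":[0,0,0]},{"fingers":0,"slide":[174,0,1],"dr":[0,0,0]},{"fingers":0,"slide":[174,0,1],"dr":[0,0,0]},{"fingers":0,"slide":[174,0,1],"dr":[0,0,0]},{"fingers":0,"slide":[174,0,1],"dr":[0,0,0]}]' 20; python3 -m jog '[{"fingers":0,"slide":[-5,0,0],"dr":[0,0,0]},{"fingers":0,"slide":[-30,0,0],"dr":[0,0,0]},{"fingers":0,"slide":[-85,0,0],"dr":[0,0,0]},{"fingers":0,"slide":[-140,0,0],"dr":[0,0,0]},{"fingers":0,"slide":[-195,0,0],"dr":[0,0,0]},{"fingers":0,"slide":[-215,0,0],"dr":[0,0,0]},{"fingers":0,"slide":[-215,0,0],"dr":[0,0,0]}]' ;python3 h.py 0.575 0.315 0.26 90
```

```text
t: 39.92
ee_pos: [0.4693, -0.2107, 0.0467]
tool_rot: [0.501, 0.5, 0.499, -0.499]
force: [0.4, 0.5, 8.6]
grip_width: 0.0212
t: 40.8
ee_pos: [0.4682, -0.2099, 0.2606]
tool_rot: [0.501, 0.5, 0.5, -0.499]
force: [-0.1, 0.5, -2.0]
grip_width: 0.0214
slide [   1.1  107.3 -524.8] dr [ 0.1 -0.  -0.1] rows 8.570339927106668 0.010874755690736176
axes xyz [[0.002, 0.001, -1.0], [1.0, 0.001, 0.002], [0.001, -1.0, -0.001]] q7 [-0.53  0.5   1.16  1.92 -0.52  1.07 -0.72] F [-0.1  0.5 -2. ] w 0.0214 pos [ 0.4682 -0.2099  0.2606] t 40.8
```

```bash
python3 -m jog '[{"fingers":0,"slide":[0,12,-60],"dr":[0,0,0]},{"fingers":0,"slide":[0,24,-120],"dr":[0,0,0]},{"fingers":0,"slide":[0,36,-180],"dr":[0,0,0]},{"fingers":0,"slide":[0,48,-240],"dr":[0,0,0]},{"fingers":0,"slide":[0,60,-300],"dr":[0,0,0]},{"fingers":0,"slide":[0,72,-360],"dr":[0,0,0]},{"fingers":0,"slide":[0,84,-420],"dr":[0,0,0]},{"fingers":0,"slide":[0,96,-480],"dr":[0,0,0]}]';python3 -m jog '[{"fingers":0,"slide":[0,11,-44],"dr":[0,0,0]},{"fingers":0,"slide":[0,11,-44],"dr":[0,0,0]},{"fingers":0,"slide":[0,11,-44],"dr":[0,0,0]}]';python3 h.py 0.575 0.315 0.085 90
```

```text
t: 41.8
ee_pos: [0.5626, 0.2717, 0.2573]
tool_rot: [-0.5, -0.499, -0.501, 0.501]
force: [1.1, -0.2, -0.5]
grip_width: 0.0213
t: 42.18
ee_pos: [0.5739, 0.3124, 0.2581]
tool_rot: [-0.5, -0.499, -0.5, 0.501]
force: [0.9, -1.2, -0.3]
grip_width: 0.0214
slide [173.1   1.6  -3. ] dr [-0.1  0.1  0.2] rows 2.7704188945469608 0.019228496670392985
axes xyz [[-0.003, -0.002, -1.0], [1.0, -0.001, -0.003], [-0.001, -1.0, 0.002]] q7 [-1.21  0.76  1.07  1.55 -0.69  1.26 -1.6 ] F [ 0.9 -1.2 -0.3] w 0.0214 pos [0.5739 0.3124 0.2581] t 42.175
```

```bash
python3 -m jog '[{"fingers":0,"slide":[55,1,-2],"dr":[0,0,0]},{"fingers":0,"slide":[110,1,-2],"dr":[0,0,0]},{"fingers":0,"slide":[150,1,-2],"dr":[0,0,0]},{"fingers":0,"slide":[165,1,-2],"dr":[0,0,0]},{"fingers":0,"slide":[172,1,-2],"dr":[0,0,0]},{"fingers":0,"slide":[175,1,-2],"dr":[0,0,0]},{"fingers":0,"slide":[177,1,-2],"dr":[0,0,0]},{"fingers":0,"slide":[177,1,-2],"dr":[0,0,0]}]' | egrep 'ee|force';for i in 1 2 ; do python3 -m jog '[{"fingers":0,"slide":[0.5,0,0],"dr":[0,0,0]},{"fingers":0,"slide":[1,0,0],"dr":[0,0,0]},{"fingers":0,"slide":[1,0,0],"dr":[0,0,0]}]'|egrep 'ee|force'; done
```

```text
ee_pos: [0.576, 0.3161, 0.0839]
force: [0.6, -1.0, -0.3]
ee_pos: [0.5756, 0.3159, 0.0823]
force: [0.1, 0.9, -1.5]
ee_pos: [0.5756, 0.3159, 0.0812]
force: [-0.9, 1.0, -1.5]
```

```bash
for i in 1 2 3 4; do python3 -m jog '[{"fingers":0,"slide":[0.5,0,0],"dr":[0,0,0]},{"fingers":0,"slide":[1,0,0],"dr":[0,0,0]},{"fingers":0,"slide":[1,0,0],"dr":[0,0,0]}]'|egrep 'ee|force'; done
```

```text
ee_pos: [0.5756, 0.3158, 0.0802]
force: [0.8, 0.3, -0.5]
ee_pos: [0.5756, 0.3158, 0.0791]
force: [-0.5, -0.0, -1.2]
ee_pos: [0.5756, 0.3159, 0.0781]
force: [0.3, 0.1, -1.2]
ee_pos: [0.5757, 0.3158, 0.0773]
force: [-0.3, -0.1, 0.6]
```

```bash
python3 -m jog '[{"fingers":0,"slide":[0.5,0,0],"dr":[0,0,0]},{"fingers":0,"slide":[1,0,0],"dr":[0,0,0]},{"fingers":0,"slide":[1,0,0],"dr":[0,0,0]}]'|egrep 'ee|force'
```

```text
ee_pos: [0.5757, 0.3158, 0.0772]
force: [-3.2, -0.2, 7.2]
```

```bash
python3 -m jog '[{"fingers":0.5,"slide":[-0.5,0,0],"dr":[0,0,0]},{"fingers":0.5,"slide":[-0.5,0,0],"dr":[0,0,0]},{"fingers":0.5,"slide":[-0.5,0,0],"dr":[0,0,0]},{"fingers":0.5,"slide":[-20,0,0],"dr":[0,0,0]},{"fingers":0.5,"slide":[-70,0,0],"dr":[0,0,0]},{"fingers":0.5,"slide":[-130,0,0],"dr":[0,0,0]},{"fingers":0.5,"slide":[-175,0,0],"dr":[0,0,0]}]';python3 h.py 0.4865 -0.295 0.25 90
python3 -m jog '[{"fingers":0.5,"slide":[0,-9,60],"dr":[0,0,0]},{"fingers":0.5,"slide":[0,-18,120],"dr":[0,0,0]},{"fingers":0.5,"slide":[0,-27,180],"dr":[0,0,0]},{"fingers":0.5,"slide":[0,-36,240],"dr":[0,0,0]},{"fingers":0.5,"slide":[0,-45,300],"dr":[0,0,0]},{"fingers":0.5,"slide":[0,-54,360],"dr":[0,0,0]},{"fingers":0.5,"slide":[0,-63,420],"dr":[0,0,0]},{"fingers":0.5,"slide":[0,-72,480],"dr":[0,0,0]}]'
python3 h.py 0.4865 -0.295 0.22 90
python3 - <<'E'
from bench import eyes,nets
for c in("scene","top"):
    p,d=eyes.read_camera(c)
    for q in ["stamp1"]:
        print(c,q,[(round(x["score"],2),[round(float(v),3) for v in x["location"]]) for x in nets.spot_point(c,q)[:6]])
E
```

```text
t: 46.68
ee_pos: [0.5764, 0.3155, 0.2553]
tool_rot: [0.5, 0.501, 0.499, -0.499]
force: [-0.5, -0.1, -0.0]
grip_width: 0.0446
slide [  4.4 -89.7 610.5] dr [-0.  -0.1 -0.2] rows 9.873041172346728 0.01612827206744036
axes xyz [[0.003, 0.001, -1.0], [1.0, -0.0, 0.003], [-0.0, -1.0, -0.001]] q7 [-1.2   0.77  1.07  1.54 -0.69  1.25 -1.6 ] F [-0.5 -0.1 -0. ] w 0.0446 pos [0.5764 0.3155 0.2553] t 46.675
t: 47.68
ee_pos: [0.5035, -0.1663, 0.2525]
tool_rot: [0.5, 0.501, 0.5, -0.499]
force: [1.9, 0.1, 0.2]
grip_width: 0.0441
slide [ 32.4 -17.1 128.7] dr [ 0.  -0.  -0.1] rows 2.141360470990747 0.01005290457762394
axes xyz [[0.002, 0.0, -1.0], [1.0, 0.0, 0.002], [0.0, -1.0, -0.0]] q7 [-0.58  0.53  1.11  1.88 -0.54  1.07 -0.82] F [1.9 0.1 0.2] w 0.0441 pos [ 0.5035 -0.1663  0.2525] t 47.675
scene stamp1 [(0.6, [0.573, 0.316, 0.043]), (0.56, [0.574, 0.235, 0.04]), (0.54, [0.486, -0.3, 0.013]), (0.46, [0.435, -0.285, 0.013])]
top stamp1 [(0.8, [0.575, 0.234, 0.042]), (0.79, [0.574, 0.314, 0.04]), (0.6, [0.486, -0.295, 0.013]), (0.54, [0.436, -0.288, 0.014]), (0.33, [0.617, 0.011, 0.078])]
```

```bash
python3 -m jog '[{"fingers":0.5,"slide":[10,-8,55],"dr":[0,0,0]},{"fingers":0.5,"slide":[20,-15,105],"dr":[0,0,0]},{"fingers":0.5,"slide":[32,-17,129],"dr":[0,0,0]},{"fingers":0.5,"slide":[32,-17,129],"dr":[0,0,0]},{"fingers":0.5,"slide":[32,-17,129],"dr":[0,0,0]}]';python3 h.py 0.4865 -0.2955 0.046 90
```

```text
t: 48.5
ee_pos: [0.488, -0.2912, 0.2195]
tool_rot: [0.501, 0.5, 0.501, -0.499]
force: [0.8, 0.5, -0.2]
grip_width: 0.0442
slide [173.5  -1.6   4.5] dr [ 0.2 -0.1 -0. ] rows 2.7765148339227173 0.01761962539600605
axes xyz [[0.0, 0.001, -1.0], [1.0, 0.003, 0.0], [0.003, -1.0, -0.001]] q7 [-0.25  0.62  1.01  1.82 -0.6   1.05 -0.57] F [ 0.8  0.5 -0.2] w 0.0442 pos [ 0.488  -0.2912  0.2195] t 48.5
```

```bash
python3 -m jog '[{"fingers":0.5,"slide":[55,-1,3],"dr":[0,0,0]},{"fingers":0.5,"slide":[110,-1,3],"dr":[0,0,0]},{"fingers":0.5,"slide":[160,-1,3],"dr":[0,0,0]},{"fingers":0.5,"slide":[174,-1,3],"dr":[0,0,0]},{"fingers":0,"slide":[174,-1,3],"dr":[0,0,0]},{"fingers":0,"slide":[174,-1,3],"dr":[0,0,0]},{"fingers":0,"slide":[174,-1,3],"dr":[0,0,0]},{"fingers":0,"slide":[174,-1,3],"dr":[0,0,0]}]' 20; python3 -m jog '[{"fingers":0,"slide":[-5,0,0],"dr":[0,0,0]},{"fingers":0,"slide":[-30,0,0],"dr":[0,0,0]},{"fingers":0,"slide":[-85,0,0],"dr":[0,0,0]},{"fingers":0,"slide":[-140,0,0],"dr":[0,0,0]},{"fingers":0,"slide":[-195,0,0],"dr":[0,0,0]},{"fingers":0,"slide":[-215,0,0],"dr":[0,0,0]},{"fingers":0,"slide":[-215,0,0],"dr":[0,0,0]}]' ;python3 h.py 0.455 0.235 0.26 90
```

```text
t: 49.5
ee_pos: [0.4873, -0.2966, 0.0471]
tool_rot: [0.501, 0.5, 0.499, -0.499]
force: [-1.1, 1.8, 8.6]
grip_width: 0.0214
t: 50.38
ee_pos: [0.4863, -0.2962, 0.2608]
tool_rot: [0.501, 0.5, 0.5, -0.499]
force: [-0.5, -0.6, -0.3]
grip_width: 0.0214
slide [   0.7  -30.9 -531.2] dr [ 0.   0.  -0.1] rows 8.51403056291601 0.010605905221282503
axes xyz [[0.002, -0.0, -1.0], [1.0, 0.001, 0.002], [0.001, -1.0, 0.0]] q7 [-0.27  0.57  1.06  1.78 -0.55  1.12 -0.6 ] F [-0.5 -0.6 -0.3] w 0.0214 pos [ 0.4863 -0.2962  0.2608] t 50.375
```

```bash
python3 -m jog '[{"fingers":0,"slide":[0,-4,-60],"dr":[0,0,0]},{"fingers":0,"slide":[0,-8,-120],"dr":[0,0,0]},{"fingers":0,"slide":[0,-11,-180],"dr":[0,0,0]},{"fingers":0,"slide":[0,-14,-240],"dr":[0,0,0]},{"fingers":0,"slide":[0,-17,-300],"dr":[0,0,0]},{"fingers":0,"slide":[0,-20,-360],"dr":[0,0,0]},{"fingers":0,"slide":[0,-24,-420],"dr":[0,0,0]},{"fingers":0,"slide":[0,-28,-475],"dr":[0,0,0]}]';python3 -m jog '[{"fingers":0,"slide":[0,-3,-54],"dr":[0,0,0]},{"fingers":0,"slide":[0,-3,-54],"dr":[0,0,0]},{"fingers":0,"slide":[0,-3,-54],"dr":[0,0,0]}]';python3 h.py 0.455 0.235 0.082 90
```

```text
t: 51.38
ee_pos: [0.4559, 0.181, 0.2584]
tool_rot: [0.5, 0.499, 0.501, -0.501]
force: [0.9, -0.3, -1.3]
grip_width: 0.0214
t: 51.75
ee_pos: [0.4538, 0.2318, 0.2588]
tool_rot: [-0.5, -0.499, -0.5, 0.501]
force: [-0.3, 0.2, -1.1]
grip_width: 0.0215
slide [176.8   1.5  -3.6] dr [0.  0.1 0.1] rows 2.828955205799993 0.016534722439838924
axes xyz [[-0.002, -0.002, -1.0], [1.0, 0.0, -0.002], [0.0, -1.0, 0.002]] q7 [-1.43  0.49  1.16  1.92 -0.51  1.07 -1.62] F [-0.3  0.2 -1.1] w 0.0215 pos [0.4538 0.2318 0.2588] t 51.75
```

Expected contact at TCP z ≈ 0.0775 (measured 0.2588 now → about 181 mm down).

```bash
python3 -m jog '[{"fingers":0,"slide":[55,1,-2],"dr":[0,0,0]},{"fingers":0,"slide":[110,1,-2],"dr":[0,0,0]},{"fingers":0,"slide":[150,1,-2],"dr":[0,0,0]},{"fingers":0,"slide":[168,1,-2],"dr":[0,0,0]},{"fingers":0,"slide":[175,1,-2],"dr":[0,0,0]},{"fingers":0,"slide":[178,1,-2],"dr":[0,0,0]},{"fingers":0,"slide":[180,1,-2],"dr":[0,0,0]},{"fingers":0,"slide":[180,1,-2],"dr":[0,0,0]}]' | egrep 'ee|force';for i in 1 2 ; do python3 -m jog '[{"fingers":0,"slide":[0.5,0,0],"dr":[0,0,0]},{"fingers":0,"slide":[1,0,0],"dr":[0,0,0]},{"fingers":0,"slide":[1,0,0],"dr":[0,0,0]}]'|egrep 'ee|force'; done
```

```text
ee_pos: [0.456, 0.2351, 0.0808]
force: [-0.3, 0.6, -1.4]
ee_pos: [0.4557, 0.2349, 0.0792]
force: [-0.2, -0.2, -1.7]
ee_pos: [0.4557, 0.2348, 0.0782]
force: [-1.3, 0.4, -1.1]
```

```bash
for i in 1 2 ; do python3 -m jog '[{"fingers":0,"slide":[0.5,0,0],"dr":[0,0,0]},{"fingers":0,"slide":[1,0,0],"dr":[0,0,0]},{"fingers":0,"slide":[1,0,0],"dr":[0,0,0]}]'|egrep 'ee|force'; done
```

```text
ee_pos: [0.4556, 0.2349, 0.0774]
force: [-1.0, 0.3, 3.5]
ee_pos: [0.4557, 0.2349, 0.0772]
force: [-5.3, -0.8, 16.5]
```

```bash
python3 -m jog '[{"fingers":0.5,"slide":[-1,0,0],"dr":[0,0,0]},{"fingers":0.5,"slide":[-1,0,0],"dr":[0,0,0]},{"fingers":0.5,"slide":[-1,0,0],"dr":[0,0,0]},{"fingers":0.5,"slide":[-20,0,0],"dr":[0,0,0]},{"fingers":0.5,"slide":[-70,0,0],"dr":[0,0,0]},{"fingers":0.5,"slide":[-130,0,0],"dr":[0,0,0]},{"fingers":0.5,"slide":[-175,0,0],"dr":[0,0,0]}]'
python3 -m jog '[{"fingers":0.5,"slide":[0,-3,60],"dr":[0,0,0]},{"fingers":0.5,"slide":[0,-6,120],"dr":[0,0,0]},{"fingers":0.5,"slide":[0,-9,180],"dr":[0,0,0]},{"fingers":0.5,"slide":[0,-12,240],"dr":[0,0,0]},{"fingers":0.5,"slide":[0,-14,300],"dr":[0,0,0]},{"fingers":0.5,"slide":[0,-16,360],"dr":[0,0,0]},{"fingers":0.5,"slide":[0,-18,420],"dr":[0,0,0]},{"fingers":0.5,"slide":[0,-20,470],"dr":[0,0,0]}]'
python3 -m jog '[{"fingers":0.5,"slide":[15,0,50],"dr":[0,0,0]},{"fingers":0.5,"slide":[33,0,50],"dr":[0,0,0]},{"fingers":0.5,"slide":[33,0,50],"dr":[0,0,0]},{"fingers":0.5,"slide":[33,0,50],"dr":[0,0,0]}]'
python3 h.py 0.436 -0.2875 0.046 90
python3 - <<'E'
from bench import eyes,nets
for c in("scene","top"):
    p,d=eyes.read_camera(c)
    for q in ["stamp1"]:
        print(c,q,[(round(x["score"],2),[round(float(v),3) for v in x["location"]]) for x in nets.spot_point(c,q)[:6]])
E
```

```text
t: 55.12
ee_pos: [0.4562, 0.2343, 0.2544]
tool_rot: [0.5, 0.501, 0.5, -0.5]
force: [0.4, 1.6, 0.8]
grip_width: 0.0441
t: 56.12
ee_pos: [0.4353, -0.2379, 0.2523]
tool_rot: [0.5, 0.501, 0.499, -0.5]
force: [1.0, 0.8, -0.3]
grip_width: 0.0439
t: 56.62
ee_pos: [0.4365, -0.2838, 0.2187]
tool_rot: [0.501, 0.5, 0.501, -0.499]
force: [-0.4, 0.3, 0.7]
grip_width: 0.044
slide [172.7  -0.6   3.8] dr [ 0.2 -0.  -0. ] rows 2.7645504749944227 0.015014366700427103
axes xyz [[0.0, 0.001, -1.0], [1.0, 0.003, 0.0], [0.003, -1.0, -0.001]] q7 [-0.25  0.51  0.99  1.94 -0.51  0.97 -0.59] F [-0.4  0.3  0.7] w 0.044 pos [ 0.4365 -0.2838  0.2187] t 56.625
scene stamp1 [(0.73, [0.434, -0.285, 0.012]), (0.61, [0.574, 0.232, 0.04]), (0.47, [0.69, 0.011, 0.08])]
top stamp1 [(0.8, [0.576, 0.233, 0.041]), (0.62, [0.611, 0.013, 0.075]), (0.57, [0.572, 0.316, 0.04]), (0.55, [0.454, 0.236, 0.041])]
```

```bash
python3 -m jog '[{"fingers":0.5,"slide":[55,-1,2],"dr":[0,0,0]},{"fingers":0.5,"slide":[110,-1,2],"dr":[0,0,0]},{"fingers":0.5,"slide":[160,-1,2],"dr":[0,0,0]},{"fingers":0.5,"slide":[173,-1,2],"dr":[0,0,0]},{"fingers":0,"slide":[173,-1,2],"dr":[0,0,0]},{"fingers":0,"slide":[173,-1,2],"dr":[0,0,0]},{"fingers":0,"slide":[173,-1,2],"dr":[0,0,0]},{"fingers":0,"slide":[173,-1,2],"dr":[0,0,0]}]' 20; python3 -m jog '[{"fingers":0,"slide":[-5,0,0],"dr":[0,0,0]},{"fingers":0,"slide":[-30,0,0],"dr":[0,0,0]},{"fingers":0,"slide":[-85,0,0],"dr":[0,0,0]},{"fingers":0,"slide":[-140,0,0],"dr":[0,0,0]},{"fingers":0,"slide":[-195,0,0],"dr":[0,0,0]},{"fingers":0,"slide":[-215,0,0],"dr":[0,0,0]},{"fingers":0,"slide":[-215,0,0],"dr":[0,0,0]}]' ;python3 h.py 0.455 0.315 0.26 90
```

```text
t: 57.82
ee_pos: [0.4362, -0.2878, 0.0469]
tool_rot: [0.501, 0.5, 0.499, -0.499]
force: [-1.1, 1.9, 8.7]
grip_width: 0.0213
t: 58.7
ee_pos: [0.4355, -0.2875, 0.2617]
tool_rot: [0.501, 0.5, 0.499, -0.499]
force: [0.3, 0.6, -1.1]
grip_width: 0.0214
slide [   1.4   19.9 -602.5] dr [ 0.   0.  -0.2] rows 9.645177761365721 0.017700317977160547
axes xyz [[0.003, -0.001, -1.0], [1.0, 0.001, 0.003], [0.001, -1.0, 0.001]] q7 [-0.3   0.45  1.05  1.89 -0.45  1.05 -0.63] F [ 0.3  0.6 -1.1] w 0.0214 pos [ 0.4355 -0.2875  0.2617] t 58.7
```

```bash
python3 -m jog '[{"fingers":0,"slide":[0,2,-60],"dr":[0,0,0]},{"fingers":0,"slide":[0,4,-120],"dr":[0,0,0]},{"fingers":0,"slide":[0,6,-180],"dr":[0,0,0]},{"fingers":0,"slide":[0,8,-240],"dr":[0,0,0]},{"fingers":0,"slide":[0,10,-300],"dr":[0,0,0]},{"fingers":0,"slide":[0,12,-360],"dr":[0,0,0]},{"fingers":0,"slide":[0,14,-420],"dr":[0,0,0]},{"fingers":0,"slide":[0,16,-480],"dr":[0,0,0]}]';python3 -m jog '[{"fingers":0,"slide":[0,2,-60],"dr":[0,0,0]},{"fingers":0,"slide":[0,4,-115],"dr":[0,0,0]},{"fingers":0,"slide":[0,4,-122],"dr":[0,0,0]},{"fingers":0,"slide":[0,4,-122],"dr":[0,0,0]},{"fingers":0,"slide":[0,4,-122],"dr":[0,0,0]}]';python3 h.py 0.455 0.315 0.08 90
```

```text
t: 59.7
ee_pos: [0.4496, 0.1947, 0.2591]
tool_rot: [0.5, 0.499, 0.5, -0.5]
force: [1.7, 0.0, -0.4]
grip_width: 0.0213
t: 60.32
ee_pos: [0.4547, 0.3127, 0.2599]
tool_rot: [-0.499, -0.5, -0.499, 0.501]
force: [0.2, -1.0, -0.8]
grip_width: 0.0214
slide [179.9   0.4  -2.4] dr [-0.1  0.   0. ] rows 2.8790527453757644 0.014021347609716205
axes xyz [[-0.001, -0.001, -1.0], [1.0, -0.002, -0.001], [-0.002, -1.0, 0.001]] q7 [-1.43  0.53  1.04  1.82 -0.51  1.09 -1.78] F [ 0.2 -1.  -0.8] w 0.0214 pos [0.4547 0.3127 0.2599] t 60.325
```

```bash
python3 -m jog '[{"fingers":0,"slide":[55,0,-1],"dr":[0,0,0]},{"fingers":0,"slide":[110,0,-1],"dr":[0,0,0]},{"fingers":0,"slide":[150,0,-1],"dr":[0,0,0]},{"fingers":0,"slide":[168,0,-1],"dr":[0,0,0]},{"fingers":0,"slide":[176,0,-1],"dr":[0,0,0]},{"fingers":0,"slide":[179,0,-1],"dr":[0,0,0]},{"fingers":0,"slide":[181,0,-1],"dr":[0,0,0]},{"fingers":0,"slide":[181,0,-1],"dr":[0,0,0]}]' | egrep 'ee|force';for i in 1 2 ; do python3 -m jog '[{"fingers":0,"slide":[0.5,0,0],"dr":[0,0,0]},{"fingers":0,"slide":[1,0,0],"dr":[0,0,0]},{"fingers":0,"slide":[1,0,0],"dr":[0,0,0]}]'|egrep 'ee|force'; done
```

```text
ee_pos: [0.455, 0.3161, 0.0799]
force: [-0.5, 0.4, -1.3]
ee_pos: [0.4546, 0.3158, 0.0782]
force: [-0.3, 0.3, 0.6]
ee_pos: [0.4546, 0.3158, 0.0772]
force: [-0.3, -0.2, -0.9]
```

```bash
python3 -m jog '[{"fingers":0,"slide":[0.5,0,0],"dr":[0,0,0]},{"fingers":0,"slide":[1,0,0],"dr":[0,0,0]},{"fingers":0,"slide":[1,0,0],"dr":[0,0,0]}]'|egrep 'ee|force'
```

```text
ee_pos: [0.4546, 0.3159, 0.077]
force: [-3.2, -2.0, 11.4]
```

Contact. Release, rise, and do a final check.

```bash
python3 -m jog '[{"fingers":0.5,"slide":[-0.5,0,0],"dr":[0,0,0]},{"fingers":0.5,"slide":[-0.5,0,0],"dr":[0,0,0]},{"fingers":0.5,"slide":[-0.5,0,0],"dr":[0,0,0]},{"fingers":0.5,"slide":[-20,0,0],"dr":[0,0,0]},{"fingers":0.5,"slide":[-70,0,0],"dr":[0,0,0]},{"fingers":0.5,"slide":[-130,0,0],"dr":[0,0,0]},{"fingers":0.5,"slide":[-190,0,0],"dr":[0,0,0]}]'
python3 -m jog '[{"fingers":0.5,"slide":[-30,0,-60],"dr":[0,0,0]},{"fingers":0.5,"slide":[-60,0,-110],"dr":[0,0,0]},{"fingers":0.5,"slide":[-60,0,-150],"dr":[0,0,0]},{"fingers":0.5,"slide":[-60,0,-150],"dr":[0,0,0]},{"fingers":0.5,"slide":[-60,0,-150],"dr":[0,0,0]}]'
python3 - <<'E'
from bench import eyes,nets
import cv2
for c in("scene","top"):
    p,d=eyes.read_camera(c)
    cv2.imwrite(f"pics/f{c}.png",cv2.resize(p[80:300,70:390,::-1],None,fx=2.5,fy=2.5))
    for q in ["stamp1","roller","tail_grip","tail_seat","start_top","loaf","jar","mug"]:
        print(c,q,[(round(x["score"],2),[round(float(v),3) for v in x["location"]]) for x in nets.spot_point(c,q)[:5]])
E
```

```text
t: 63.32
ee_pos: [0.4546, 0.3153, 0.2692]
tool_rot: [0.5, 0.5, 0.5, -0.5]
force: [0.1, 0.9, 0.1]
grip_width: 0.0442
t: 63.95
ee_pos: [0.455, 0.4644, 0.3269]
tool_rot: [-0.5, -0.5, -0.499, 0.5]
force: [0.6, 0.6, 0.2]
grip_width: 0.044
scene stamp1 [(0.8, [0.573, 0.234, 0.043]), (0.72, [0.452, 0.231, 0.042]), (0.72, [0.481, 0.013, 0.139]), (0.64, [0.576, 0.321, 0.041]), (0.54, [0.451, 0.318, 0.045])]
scene roller [(0.94, [0.53, 0.011, 0.079]), (0.73, [0.45, 0.319, 0.044]), (0.59, [0.69, 0.015, 0.077]), (0.57, [0.616, 0.017, 0.078]), (0.45, [0.45, 0.228, 0.044])]
scene tail_grip [(0.63, [0.48, 0.013, 0.14])]
scene tail_seat [(0.74, [0.512, -0.286, -0.003]), (0.64, [0.533, 0.009, 0.082])]
scene start_top [(0.67, [0.454, 0.316, 0.042]), (0.66, [0.641, -0.055, 0.066]), (0.24, [0.534, 0.009, 0.078])]
scene loaf [(0.94, [0.763, 0.239, 0.004]), (0.24, [0.615, 0.017, 0.078])]
scene jar [(0.61, [0.751, -0.216, -0.002])]
scene mug [(0.72, [0.366, 0.473, 0.001])]
top stamp1 [(0.8, [0.454, 0.236, 0.042]), (0.79, [0.574, 0.316, 0.041]), (0.57, [0.575, 0.23, 0.04]), (0.5, [0.449, 0.313, 0.043])]
top roller [(0.93, [0.693, 0.016, 0.082]), (0.73, [0.617, 0.013, 0.078]), (0.69, [0.534, 0.012, 0.082])]
top tail_grip [(0.79, [0.48, 0.013, 0.139]), (0.15, [0.69, 0.014, 0.08])]
top tail_seat [(0.92, [0.536, 0.009, 0.078])]
top start_top [(0.45, [0.642, -0.067, 0.068])]
top loaf [(0.64, [0.763, 0.243, 0.001])]
top jar [(0.92, [0.75, -0.21, -0.002])]
top mug [(0.96, [0.372, 0.479, 0.0])]
```

View pics/fscene.png

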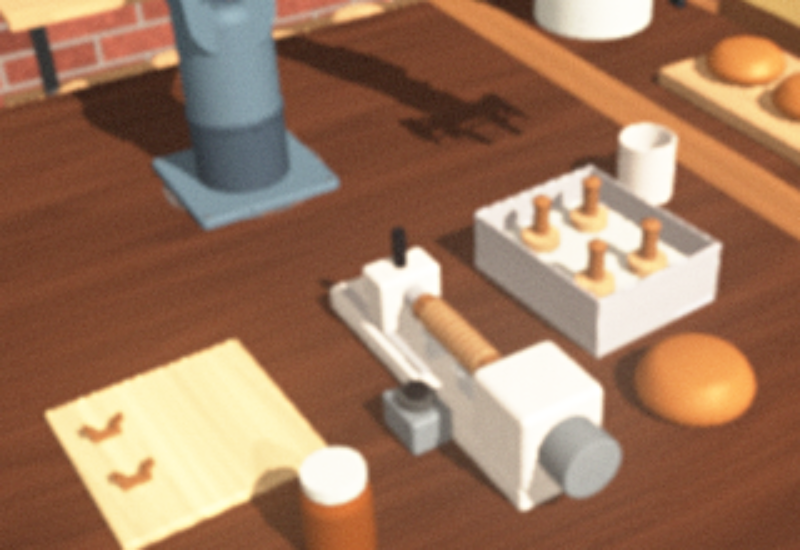

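View pics/ftop.png

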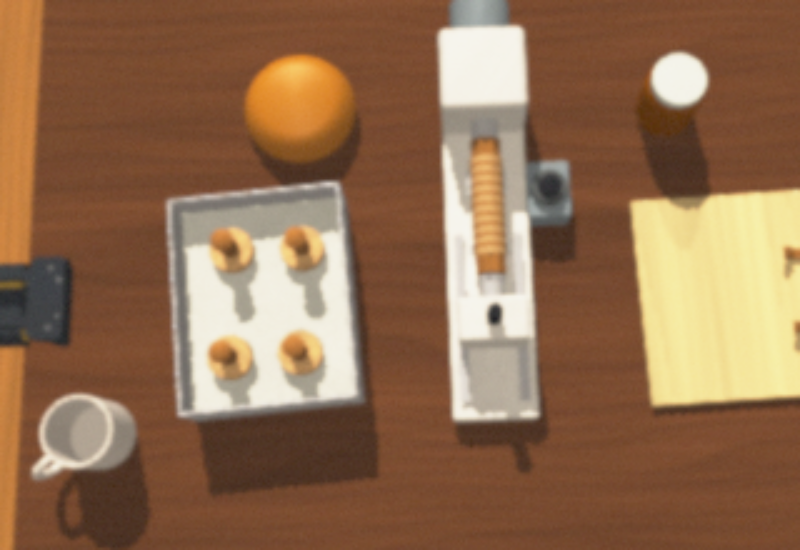

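Both views show the four stamps standing in the tin at about (230–300, 250–355) in the top crop. The roller sits between the cones at (487, 205), the button is up, and the bystanders have not moved.

```bash
python3 -c "
from bench import env
print(env.read_state()['force'],env.hand_in())"
```

```text
the job is handed in; nothing more can be done
[-0.03546926 -0.21333662 -0.40328979] None
```

The roller is fitted in the embosser, the start button has been pressed, and all four hand stamps that were out are in the tin. I handed the job in at about 64 s of the 210 s.

- **Roller:** I drew the tailstock back, laid the roller in the rests, then pushed the tailstock up until it stopped firmly, at about 24 N along the slide. The roller ends measure x ≈ 0.532 and 0.691 at z ≈ 0.08, which is about 160 mm apart at cone height, so it is held on both cones and clear of the rests. The networks' readings scatter by a few millimetres.
- **Button:** I pressed it about 6 mm until it bottomed, at over 11 N. It sprang back: its top reads about 0.067 m, as before.
- **Stamps:** One was knocked aside during the run, and I found it again by camera. Each was lowered in steps of about 1 mm until it touched at 7–17 N, then released. All four stand upright on the fill at z ≈ 0.042.
- **Bystanders:** The loaf, jar and mug read where they were at the start, and nothing was touching the robot at the end.

No check failed. A few low-score network reports, such as a "stamp" at the tailstock post, did not match the pictures and were ignored.

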